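# Slide the drilled hanger round the bent drying arm to its stop

## Robot

A 6-joint arm with a two-finger parallel gripper is mounted at the origin on the work surface. World frame = base frame: x ahead of the robot, y to its left, z up, the work surface at z = 0. Lengths are in m, angles in rad, forces in N, time in s.
With the tool pointing down it reaches from about 0.425 to 0.95 m from the base axis. Payload 3.5 kg.
Tool frame: the origin (TCP) lies midway between the tips of the shut fingers; the grasp point (between the pads) lies 19 mm behind it; x points along the fingers, y is the direction in which the jaws open and shut, and the axes are right-handed (so a half turn about x gives the same grasp; the last joint's range is limited). The gripper opens to 85 mm and grips with 20 to 120 N. Pads are 22 mm wide; open, the fingers measure 114 mm over their backs; the gripper's body (76 mm by 85 mm) begins 54 mm behind the grasp point. The pads swing forward as they close: fully open they stand 13 mm farther back than shut.
Start: joints at [1.059, 0.286, 1.577, -0, 1.279, -0.15], TCP at [0.239, 0.631, 0.231] pointing down, gripper open.
Joint ranges: [-2.77, 2.77], [-0.9, 2.22], [0.21, 2.48], [-1.53, 4.67], [0.24, 2.81], [-2.84, 2.84]. Speed limits (rad/s): [2.79, 2.79, 3.14, 3.14, 3.14, 3.14].

## Interface

Orientations are given as a unit quaternion [x, y, z, w].
In Python, from cell import read_state, camera, calibration, job_done gives the robot as it stands.
- The arm moves only by the tool drive_tool, never from a script. Its argument "plan" is a list of rows, each a list of 7 numbers: the gripper's target within -1 to 1 (shut at 1, half-way at 0, fully open at -1), then the shift along the world's x, y, z in mm, then the turn, a rotation vector about the world's x, y, z in degrees. In form: [[claw, x, y, z, wx, wy, wz], ...]. A call has 1 to 12 rows; each row shifts and turns the pose as measured when the row begins; what a row does not reach is not made up. A row lasts 1/10 s, in which the tool goes at most 50 mm and 8.59 degrees, less where a joint would pass 70% of its speed; a pose out of reach is approached as far as the arm can. A call with a gripper value outside its range is refused whole. The fingers move at their own pace and stop on an object; "force" is the grip in N (left out, the last holds). Time passes only in rows, so rows that do not move let the fingers close. It gives the time, the measured TCP pose, the force and the opening at its end, in the units of the state.
- read_state(): the state, without advancing time (a new reading comes with each control period).
- camera(name): name is "scene" or "side" or "wrist"; returns the picture (420x560x3 uint8, red, green, blue); there is no depth.
- calibration(name): a dict with "fx", "fy", "cx", "cy" (pixels), "pose" (4x4, takes a point from camera to world coordinates); the wrist camera has in their place "mount" (4x4, takes a point from camera to tool coordinates, whose origin is the TCP and whose axes are the tool frame's). Camera axes: x right, y down, z forward; pixel columns grow to the right and rows downward; lengths in m; the calibration is good to about 2 mm. A picture is of the moment at which its call begins: read the wrist's pose just before it. calibration takes no time and is no camera call.
- job_done(): hands the job in, once; it reports no verdict.
The state is a dict: "time_s": time; "q": joint angles; "qd": joint speeds; "effort": joint torques, N m; "tool_pos": TCP position; "ee_rot": TCP orientation; "contact_force": force on the tool from outside, world axes, zero at the start; "wrist_torque": the same for the moment, N m; "gripper_width": opening from 0.0 (shut) to 1.0 (fully open).
Only numpy, scipy, OpenCV 4.12 (cv2) and the standard library are available. Lean on these libraries where they do the work, as an engineer would, in place of code of your own. Each camera call takes 0.05 s, during which the arm holds its last target.

## Task

Put the drilled glassware hanger on the bent rod of the drying stand: thread its eye over the rod's free end, slide it round the bend and on to the stop collar near the post, push it home against the collar with about 8 N, then let go so that it hangs there quietly. Work gently so that the eye never binds hard on the rod or wrenches it, and leave the undrilled blank and the glassware where they stand.

Things in the scene. Friction and masses are not known exactly. Their poses are not given: they have to be found in the camera images.
- hanger: The glassware hanger, bare metal, about 0.2 kg, 123 mm tall, standing on its foot. Origin: centre of its underside. Foot 34 (x) x 44 (y) x 22 mm high, with a small wire hook on each y side (82 mm across both, tops at 23 mm); above it a 14 mm square neck, the eye and a grip tab. Half a turn about z makes no difference. Heavy at the foot: on the rod it hangs upright by itself.
- hanger_grip (a point): Middle of the hanger's grip tab, an upright bar 16 x 16 mm on top of the eye, from 77 to 123 mm above the foot's underside; this point is 100 mm up, 34 mm above the bore's axis. Axes as the hanger's.
- hanger_eye (a point): Centre of the eye: a tube 25 mm in outer diameter, 20 mm long, with a 13 mm bore right through along the hanger's x; its axis is 66 mm above the hanger's underside. This point is halfway along the bore; x along the bore, z towards the grip tab.
- stand: Drying stand, fixed: wooden base plate (x -40 to 180, y -55 to 55 mm, 20 mm high), upright post and a bent steel rod of 10 mm diameter, roughly level, its axis 165 mm above the bench at the post. Origin: foot of the post at bench level; x points from the post along the rod's inner arm, which is exactly straight to x = 65 mm. More than 15 N between hanger and rod counts as forcing it.
- rod_tip (a point): Free end of the rod: the very end of its rounded (5 mm radius) tip, on the axis; x points outward along the rod's last 70 mm, which are straight. The rod was bent by hand: 140 to 160 mm from the post it turns right seen from above (the stand's -y) on an arc of 60 mm radius through 48 to 72 degrees, then 95 mm of outer arm. Unmeasured kinks of up to 7 degrees 65 mm from the post and 70 mm from the tip, and a slight twist.
- stop: Stop collar, a fixed dark steel ring 21 mm in diameter and 12 mm long on the rod's inner arm. Origin: centre of its end face on the side of the bend, on the rod's axis, x = 40 mm from the post; axes as the stand's. A seated eye touches this face, its centre 10 mm further along x. It must be pushed home with about 8 N: less than 4 N does not count.
- blank: Look-alike undrilled block, same foot and grip tab but a plain solid body and no eye or hooks, 123 mm tall; leave it. Origin: centre of underside.
- beaker: Glass beaker, 64 mm wide, 85 mm tall; bystander. Origin: centre of underside.
- flask: Conical glass flask, 72 mm wide, 120 mm tall; bystander. Origin: centre of underside.
- flask2: Smaller conical glass flask, 60 mm wide, 105 mm tall; bystander. Origin: centre of underside.
- dropper: Amber dropper bottle, 36 mm wide, 75 mm tall; bystander. Origin: centre of underside.
- wash: White plastic bottle, 60 mm wide, 150 mm tall; bystander. Origin: centre of underside.
- jar: Amber jar with white lid, 52 mm wide, 60 mm tall; bystander. Origin: centre of underside.
Not all that is in view belongs to the job. What is shaped like the hanger but orange or yellow is not meant.

How it is judged:
On the way, in this order (a step that is already met when the one before it is completed fails the run):
1. the eye is threaded on the outer arm, its centre at least 20 mm in from the rod's free end (x of hanger_eye in the frame of rod_tip between -0.07 and -0.02 m and y of hanger_eye in the frame of rod_tip between -0.004 and 0.004 m and z of hanger_eye in the frame of rod_tip between -0.004 and 0.004 m), for 0.1 s.
2. the eye has come round the bend onto the inner arm, within 60 mm of the stop collar (x of hanger_eye in the frame of stop between 0 and 0.06 m and y of hanger_eye in the frame of stop between -0.006 and 0.006 m and z of hanger_eye in the frame of stop between -0.006 and 0.006 m), for 0.1 s.
3. the hanger is pushed home: at least 4 N against the stop collar (contact force between hanger and stop above 4 N), for 0.1 s.
At the end, for the whole second after the job is handed in: The hanger hangs on the rod's inner arm, its eye against the stop collar (gap at most 3.5 mm) and on the rod's axis within 4 mm, upright within 20 degrees, released and at rest (x of hanger_eye in the frame of stop between 0.007 and 0.0135 m and y of hanger_eye in the frame of stop between -0.004 and 0.004 m and z of hanger_eye in the frame of stop between -0.004 and 0.004 m and angle between hanger's own z axis and vertical below 0.35 rad and linear speed of hanger below 0.02 m/s and contact force between hanger and the fingers below 0.1 N); the robot touches nothing.
It fails at once if more than 15 N between the hanger and the rod or stand (contact force between hanger and stand above 15 N).
It fails at once if the rod is wrenched: its free end moved by more than 5 mm (distance of rod_tip from where it was at the start of the episode above 0.005 m).
It fails at once if the robot presses on the stand with more than 10 N (contact force between any of the arm, the fingers and stand above 10 N).
It fails at once if the blank or a piece of glassware is moved by more than 20 mm or tipped (distance of any of blank, beaker, flask, flask2, dropper, wash, jar from where it was at the start of the episode above 0.02 m or angle between any of blank, beaker, flask, flask2, dropper, wash, jar's own z axis and vertical above 0.4 rad).
It also fails if it takes over 72 s, if anything falls off the work surface, if the arm or the gripper's body presses on something with over 40 N, if the wrist force passes 120 N, or if a joint passes its speed limit or range.

## Working session

There is one attempt and no reset: what is moved stays moved. The work goes in short steps, Python scripts to look and compute and a tool call to move; the robot and the scene stay as the last step left them, time stands still between calls to the robot, and variables do not carry over. Pictures are saved under pics/ and viewed, and the job is handed in when it is done.

Besides the shell and the picture viewer there is one more tool, called after ">>>" as a command line: name --pt "numbers of a row" for each row, then --argument value for the rest. drive_tool: Moves the arm, as the interface text tells. Its arguments: {"type":"object","properties":{"plan":{"type":"array","items":{"type":"array","items":{"type":"number"}}},"force":{"type":"number"}},"required":["plan"]}

```bash
mkdir -p pics; ls
python3 - <<'E'
from cell import *
import cv2
print(read_state())
for n in ["scene","side","wrist"]:
    im=camera(n); cv2.imwrite(f"pics/{n}0.png",im[:,:,::-1]); c=calibration(n); print(n,c)
E
```

```text
pics
{'time_s': 0.0, 'q': array([ 1.05898348e+00,  2.87213053e-01,  1.57819783e+00,  7.53319527e-06,
        1.27859119e+00, -1.50016230e-01]), 'qd': array([ 6.26915555e-05,  9.84216314e-05, -2.99863942e-04, -1.14986642e-03,
        3.36657614e-05,  4.10316391e-04]), 'effort': array([-5.05330058e-05, -4.05976331e+01, -2.92627734e+01, -9.83201062e-05,
        5.88420429e-03,  5.20840501e-06]), 'tool_pos': array([0.23857171, 0.63072394, 0.22990431]), 'ee_rot': array([ 0.12641377,  0.69584709, -0.12802339,  0.69528872]), 'contact_force': array([-0.54499322,  0.3456528 , -0.08496741]), 'wrist_torque': array([-0.01446878, -0.01272835, -0.01018716]), 'gripper_width': 0.9961210151254656}
scene {'fx': 456.2574847004924, 'fy': 456.2574847004924, 'cx': 282.05387197026886, 'cy': 214.283071443431, 'pose': array([[ 0.58089936,  0.62054891, -0.52675894,  1.25448841],
       [ 0.81374319, -0.42727655,  0.39402635, -0.48446993],
       [ 0.01944088, -0.65753616, -0.75317213,  1.12286697],
       [ 0.        ,  0.        ,  0.        ,  1.        ]])}
side {'fx': 470.4525762677137, 'fy': 470.4525762677137, 'cx': 274.58378112531466, 'cy': 212.80555829484882, 'pose': array([[-0.9871375 , -0.11599622,  0.11002016,  0.40949311],
       [-0.1593351 ,  0.65737159, -0.73652897,  0.89160665],
       [ 0.01311045, -0.74458543, -0.66739842,  0.89073615],
       [ 0.        ,  0.        ,  0.        ,  1.        ]])}
wrist {'fx': 370.235388551142, 'fy': 370.235388551142, 'cx': 279.44228752190867, 'cy': 214.28016216261764, 'mount': array([[-7.92128799e-04, -2.61175137e-01,  9.65291107e-01,
        -1.42728381e-01],
       [ 9.99999626e-01, -5.42749394e-04,  6.73761367e-04,
        -1.95025498e-04],
       [ 3.47941446e-04,  9.65291279e-01,  2.61175469e-01,
        -6.60402511e-02],
       [ 0.00000000e+00,  0.00000000e+00,  0.00000000e+00,
         1.00000000e+00]])}
```

View pics/scene0.png

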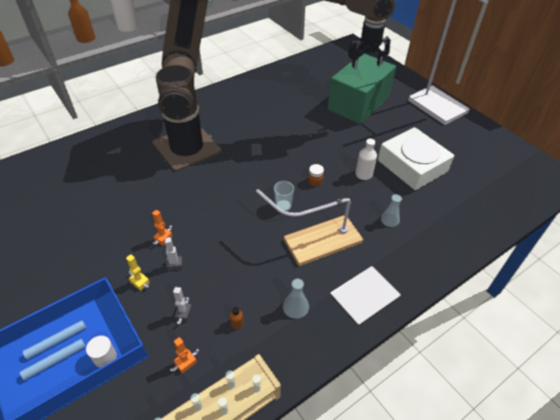

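View pics/side0.png

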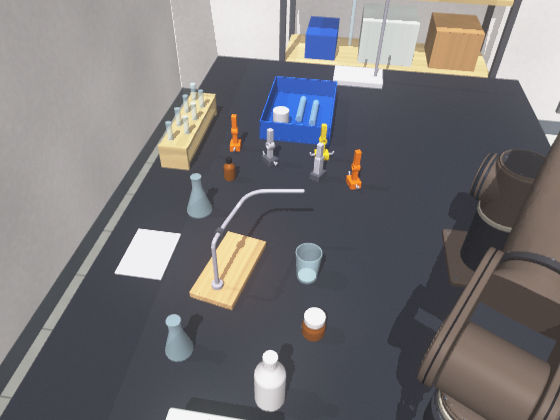

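View pics/wrist0.png

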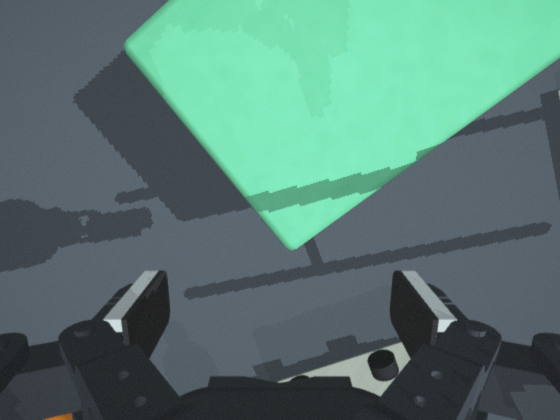

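```bash
cat > h.py <<'E'
import numpy as np, cv2
from scipy.spatial.transform import Rotation as R
from cell import *
def cam(n,st=None):
    c=calibration(n); K=np.array([[c['fx'],0,c['cx']],[0,c['fy'],c['cy']],[0,0,1]])
    if n=='wrist':
        T=np.eye(4);T[:3,:3]=R.from_quat(st['ee_rot']).as_matrix();T[:3,3]=st['tool_pos'];P=T@c['mount']
    else: P=c['pose']
    return K,P
def ray(C,uv):
    K,P=C; d=P[:3,:3]@np.linalg.solve(K,[uv[0],uv[1],1.]); return P[:3,3],d/np.linalg.norm(d)
def onz(C,uv,z):
    o,d=ray(C,uv); return o+d*(z-o[2])/d[2]
def proj(C,p):
    K,P=C; q=K@(P[:3,:3].T@(np.asarray(p,float)-P[:3,3])); return q[:2]/q[2]
def tri(*cu):
    A=np.zeros((3,3));b=np.zeros(3)
    for C,uv in cu:
        o,d=ray(C,uv);M=np.eye(3)-np.outer(d,d);A+=M;b+=M@o
    p=np.linalg.solve(A,b)
    return p,[np.round(proj(C,p)-uv,1) for C,uv in cu]
def crop(src,dst,x0,y0,x1,y1,k):
    im=cv2.imread(src)[y0:y1,x0:x1]; cv2.imwrite(dst,cv2.resize(im,None,fx=k,fy=k,interpolation=cv2.INTER_CUBIC))
E
python3 - <<'E'
from h import *
crop('pics/scene0.png','pics/c1.png',120,200,220,380,3)
a=cv2.imread('pics/c1.png')
crop('pics/side0.png','pics/c2.png',220,100,380,200,4)
crop('pics/scene0.png','pics/c3.png',210,150,410,330,3)
crop('pics/side0.png','pics/c4.png',180,170,340,310,4)
S=cam('scene');D=cam('side')
for n,u,v in [('A',(175,265),(270,162)),('B',(182,319),(317,177)),('C',(174,265),(317,177))]: print(n,onz(S,u,0),onz(D,v,0))
E
```

```text
A [ 0.45158535 -0.27417717  0.        ] [ 6.10005553e-01 -3.31157858e-01 -1.11022302e-16]
B [ 0.62191647 -0.33920455  0.        ] [ 0.45310984 -0.27879404  0.        ]
C [ 0.44990589 -0.27659827  0.        ] [ 0.45310984 -0.27879404  0.        ]
```

View pics/c1.png

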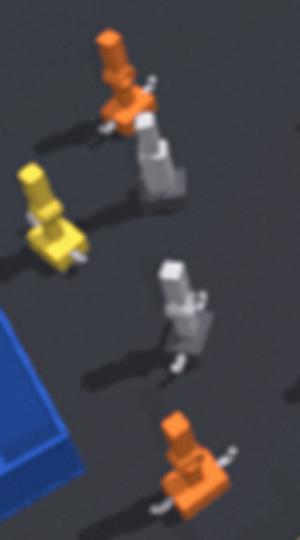

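View pics/c2.png

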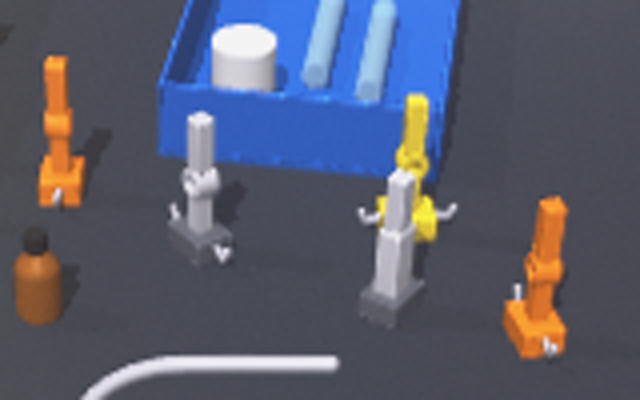

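View pics/c3.png

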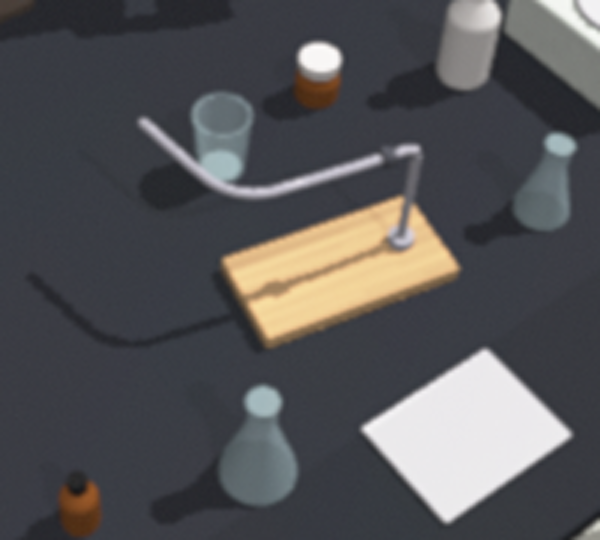

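View pics/c4.png

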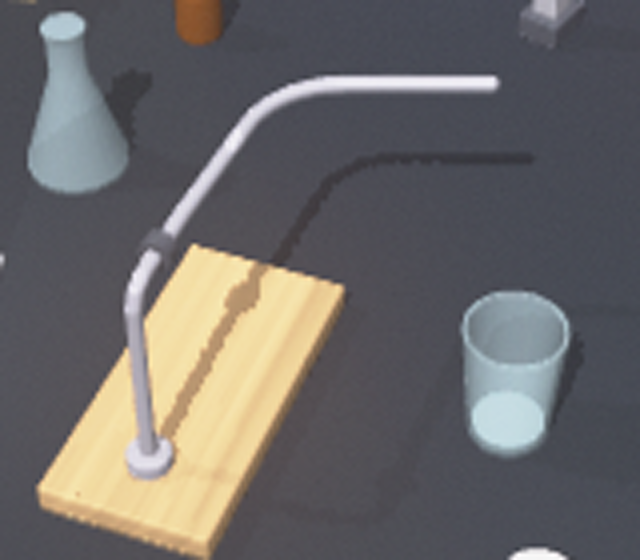

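Run:
```python
from h import *
S=cam('scene');D=cam('side')
def f(n,u,v): p,e=tri((S,u),(D,v)); print(n,np.round(p,4),e)
f('tip',(257.3,190.3),(304.2,190.8))
f('collar',(340,201.7),(219.5,230.8))
f('posttop',(348,200.5),(213.5,244))
f('postbase',(343.3,229.3),(217.2,283.8))
f('hang tab top',(177.5,289),(270,129.5))
f('hang foot',(183,311),(269.5,160))
f('blank top',(168.5,240),(320,143.5))
for n,u in [('beaker',(283.5,205)),('jar',(316,180)),('flask',(296,308)),('flask2',(391,220)),('drop',(236,325)),('wash',(365,175))]: print(n,onz(S,u,0.01))
```

```text
tip [0.4713 0.0076 0.1712] [array([-0.4, -0.3]), array([-0.5,  0.3])]
collar [0.6402 0.1772 0.1696] [array([-0.8, -0.4]), array([-1.1,  0.5])]
posttop [0.6448 0.2074 0.159 ] [array([-0.2, -0.1]), array([-0.3,  0.1])]
postbase [0.6457 0.2093 0.0271] [array([-0.3, -0.1]), array([-0.4,  0.2])]
hang tab top [ 0.6102 -0.3258  0.1246] [array([-0.1, -0.1]), array([-0.1,  0. ])]
hang foot [ 0.6099 -0.3269  0.0117] [array([0.4, 0.3]), array([ 0.3, -0.2])]
blank top [ 0.4543 -0.2747  0.125 ] [array([-0.4, -0.3]), array([-0.4,  0.3])]
beaker [0.44579787 0.12526943 0.01      ]
jar [0.41440593 0.286697   0.01      ]
flask [ 0.77613669 -0.06931246  0.01      ]
flask2 [0.69527474 0.37283142 0.01      ]
drop [ 0.72547543 -0.23115742  0.01      ]
wash [0.49240011 0.44489317 0.01      ]
```

Run:
```python
from h import *
S=cam('scene');D=cam('side')
st=read_state(); print(R.from_quat(st['ee_rot']).as_matrix().round(3))
for u,v in [((179.3,321.7),(275.5,163.2)),((187.3,299),(264,153.2)),((179.3,321.7),(264,153.2)),((187.3,299),(275.5,163.2))]:
    p,e=tri((S,u),(D,v)); print(np.round(p,4),e)
    print('  ',onz(S,u,.02).round(4),onz(D,v,.02).round(4))
# rod masks
for n,C in(('scene',S),('side',D)):
    im=cv2.imread(f'pics/{n}0.png'); hsv=cv2.cvtColor(im,cv2.COLOR_BGR2HSV)
    m=((hsv[...,1]<60)&(hsv[...,2]>120)).astype(np.uint8)*255
    x0,y0,x1,y1=(245,180,360,240) if n=='scene' else (205,180,315,295)
    k=np.zeros_like(m);k[y0:y1,x0:x1]=m[y0:y1,x0:x1]
    nl,l,stt,_=cv2.connectedComponentsWithStats(k); print(n,stt[1:])
    cv2.imwrite(f'pics/m_{n}.png',cv2.resize(k[y0:y1,x0:x1],None,fx=5,fy=5,interpolation=0))
```

```text
[[-0.001  0.354  0.935]
 [-0.002  0.935 -0.354]
 [-1.    -0.002 -0.   ]]
[ 0.6028 -0.3496 -0.0224] [array([-2.7, -1.9]), array([-2.5,  1.4])]
   [ 0.6362 -0.3513  0.02  ] [ 0.5874 -0.3004  0.02  ]
[ 0.6176 -0.3047  0.0563] [array([2.6, 1.8]), array([ 2.3, -1.3])]
   [ 0.587  -0.3017  0.02  ] [ 0.6326 -0.348   0.02  ]
[ 0.6339 -0.3512  0.0172] [array([-0.2, -0.2]), array([-0.2,  0.1])]
   [ 0.6362 -0.3513  0.02  ] [ 0.6326 -0.348   0.02  ]
[ 0.5872 -0.3015  0.0195] [array([0.1, 0.1]), array([ 0.1, -0.1])]
   [ 0.587  -0.3017  0.02  ] [ 0.5874 -0.3004  0.02  ]
scene [[256 182  82  34 649]
 [341 198   9   4  33]
 [344 215   1   1   1]
 [339 219   9  15  62]
 [346 218   1   2   2]]
side [[217 189  88  42 440]
 [205 195   7  22  86]
 [227 231   1   1   1]
 [211 232  12  58 324]
 [224 236   1   1   1]
 [222 239   1   1   1]
 [220 242   1   1   1]
 [295 243  20  41 725]
 [210 258   1   1   1]
 [206 264   1   1   1]]
```

```bash
cat >> h.py <<'E'
def rodpts(ims,imd,verbose=0):
    S=cam('scene');D=cam('side')
    def mask(im,b):
        hsv=cv2.cvtColor(im,cv2.COLOR_RGB2HSV).astype(float)
        g=im.astype(float).mean(2); w=np.clip((g-95)/80,0,1)*(hsv[...,1]<70)
        k=np.zeros_like(w);x0,y0,x1,y1=b;k[y0:y1,x0:x1]=w[y0:y1,x0:x1];return k.astype(np.float32)
    ms=mask(ims,(245,183,338,222)); md=mask(imd,(216,183,312,233))
    md[:,:]=md
    out=[]
    zs=np.linspace(.13,.21,400)
    for x in range(257,338,2):
        col=ms[:,x]
        if col.sum()<1.5: continue
        y=(col*np.arange(len(col))).sum()/col.sum()
        o,d=ray(S,(x,y))
        P=[o+d*(z-o[2])/d[2] for z in zs]
        Q=np.array([proj(D,p) for p in P],np.float32)
        val=cv2.remap(md,Q[:,0].reshape(1,-1),Q[:,1].reshape(1,-1),cv2.INTER_LINEAR)[0]
        if val.max()<.4: continue
        z=(val*zs).sum()/val.sum(); sp=np.sqrt((val*(zs-z)**2).sum()/val.sum())
        out.append(list(o+d*(z-o[2])/d[2])+[sp])
    return np.array(out)
E
python3 - <<'E'
from h import *
p=rodpts(cv2.imread('pics/scene0.png')[:,:,::-1],cv2.imread('pics/side0.png')[:,:,::-1])
np.set_printoptions(suppress=True)
print(p.round(4))
E
```

```text
[[0.4743 0.0061 0.1727 0.002 ]
 [0.4812 0.0085 0.1726 0.0024]
 [0.4897 0.0097 0.1724 0.0024]
 [0.4986 0.0106 0.1718 0.0024]
 [0.5075 0.0115 0.1713 0.0024]
 [0.5161 0.0126 0.171  0.0024]
 [0.5248 0.0136 0.1705 0.0024]
 [0.5331 0.0147 0.1703 0.0024]
 [0.5417 0.0157 0.1698 0.0024]
 [0.5308 0.03   0.1829 0.0023]
 [0.5402 0.0304 0.1818 0.0023]
 [0.5499 0.0305 0.1805 0.0023]
 [0.558  0.0316 0.1801 0.0023]
 [0.5638 0.0344 0.1811 0.0025]
 [0.5688 0.0376 0.1828 0.0025]
 [0.5733 0.0412 0.1845 0.0024]
 [0.5758 0.0462 0.1868 0.0021]
 [0.5778 0.0515 0.1904 0.0022]
 [0.587  0.0518 0.1863 0.0022]
 [0.6052 0.0461 0.1683 0.0023]
 [0.6081 0.0509 0.1681 0.0022]
 [0.6108 0.0559 0.168  0.0022]
 [0.6125 0.0616 0.168  0.0024]
 [0.6142 0.0673 0.168  0.0025]
 [0.6154 0.0734 0.1682 0.0025]
 [0.6169 0.0793 0.1679 0.0026]
 [0.6182 0.0854 0.1682 0.0025]
 [0.6196 0.0914 0.1678 0.0024]
 [0.6214 0.0971 0.1681 0.0025]
 [0.6227 0.1032 0.1683 0.0025]
 [0.6242 0.1093 0.1679 0.0025]
 [0.6254 0.1155 0.1681 0.0025]
 [0.6268 0.1216 0.1681 0.0024]
 [0.6285 0.1275 0.1681 0.0024]
 [0.6299 0.1336 0.1684 0.0025]
 [0.6313 0.1398 0.1679 0.0026]
 [0.6325 0.1461 0.1682 0.0024]
 [0.6338 0.1524 0.168  0.0034]
 [0.6355 0.1583 0.1683 0.0025]
 [0.6372 0.1642 0.1693 0.0022]]
```

>>> drive_tool --pt "-1 5 -15 15 0 0 -3" --pt "-1 12 -38 12 0 0 -5" --pt "-1 16 -43 8 0 0 -5" --pt "-1 16 -43 8 0 0 -5" --pt "-1 16 -43 8 0 0 -5" --pt "-1 16 -43 5 0 0 -5" --pt "-1 16 -43 5 0 0 -5" --pt "-1 16 -43 0 0 0 -5" --pt "-1 16 -43 0 0 0 -5" --pt "-1 16 -43 0 0 0 -5" --pt "-1 16 -43 0 0 0 -5" --pt "-1 16 -43 0 0 0 -5" --force 40

```text
time_s: 1.35
tool_pos: [0.4142, 0.1322, 0.288]
ee_rot: [0.455, 0.541, -0.458, 0.539]
contact_force: [1.4, 0.9, -0.5]
gripper_width: 1.0
```

>>> drive_tool --pt "-1 18 -42 0 0 0 -5" --pt "-1 18 -42 0 0 0 -5" --pt "-1 18 -42 0 0 0 -5" --pt "-1 18 -42 0 0 0 -5" --pt "-1 18 -42 0 0 0 -5" --pt "-1 18 -42 0 0 0 -5" --pt "-1 18 -42 0 0 0 -5" --pt "-1 18 -42 0 0 0 -5" --pt "-1 18 -42 0 0 0 -5" --pt "-1 15 -35 -10 0 0 -5" --pt "-1 8 -20 -10 0 0 -5" --pt "-1 0 0 0 0 0 0"

```text
time_s: 2.55
tool_pos: [0.6015, -0.3263, 0.2628]
ee_rot: [-0.661, -0.253, 0.661, -0.249]
contact_force: [0.3, 0.3, -0.6]
gripper_width: 1.0
```

Run:
```python
from h import *
st=read_state(); M=R.from_quat(st['ee_rot']).as_matrix(); print(st['tool_pos'],M.round(3),np.degrees(np.arctan2(M[1,1],M[0,1])))
im=camera('wrist'); cv2.imwrite('pics/w1.png',im[:,:,::-1])
W=cam('wrist',st)
for p in [(.6102,-.3262,.123),(.6102,-.3262,0),(.634,-.351,.02),(.587,-.3015,.02)]: print(proj(W,p))
```

```text
[ 0.60145867 -0.32630258  0.26276447] [[-0.003  0.664 -0.748]
 [ 0.005 -0.747 -0.664]
 [-1.    -0.006 -0.001]] -48.37502773654234
[287.96599296 193.30830792]
[286.2319774 170.2955828]
[319.30302932 171.84708636]
[254.12109268 173.94261456]
```

View pics/w1.png

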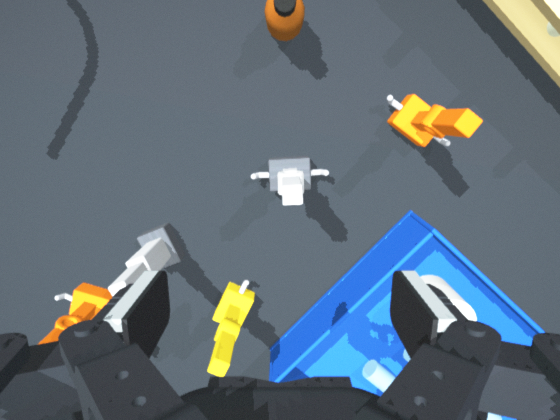

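Run:
```python
from h import *
crop('pics/w1.png','pics/c5.png',240,140,340,220,7)
```

```text
(no output)
```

View pics/c5.png

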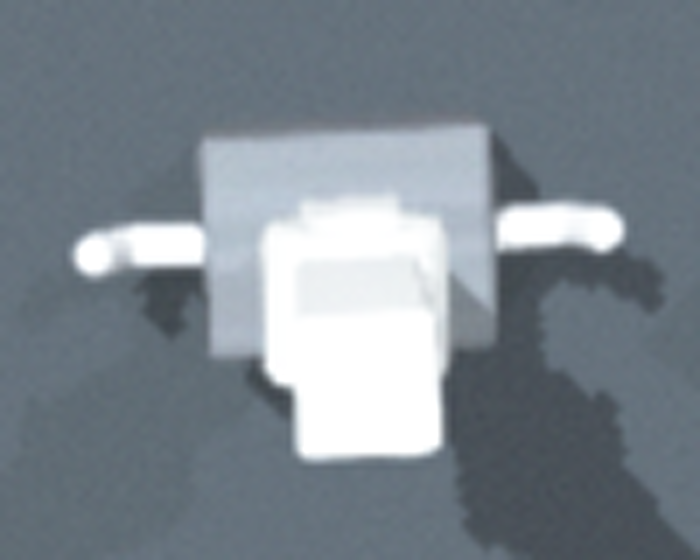

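Run:
```python
from h import *
st=read_state();W=cam('wrist',st)
c=lambda x,y:(240+x/7,140+y/7)
a=onz(W,c(95,253),.021);b=onz(W,c(605,230),.021);d=b-a;print(a,b,(a+b)/2,np.linalg.norm(d),np.degrees(np.arctan2(d[1],d[0])))
a=onz(W,c(203,140),.022);b=onz(W,c(488,125),.022);d=b-a;print(np.linalg.norm(d),np.degrees(np.arctan2(d[1],d[0])))
print(onz(W,c(369,384),.123), onz(W,c(300,384),.123),onz(W,c(440,384),.123))
M=R.from_quat(st['ee_rot']).as_matrix(); print(st['tool_pos'],np.degrees(np.arctan2(M[1,1],M[0,1])))
```

```text
[ 0.58481807 -0.30138748  0.021     ] [ 0.6382344  -0.35593504  0.021     ] [ 0.61152623 -0.32866126  0.021     ] 0.07634618752646814 -45.60031444354211
0.042104027984311315 -45.21569237173295
[ 0.61159291 -0.32868224  0.123     ] [ 0.60645815 -0.32294359  0.123     ] [ 0.61687456 -0.33458507  0.123     ]
[ 0.60135403 -0.32513053  0.26348679] -48.240557096531845
```

>>> drive_tool --pt "-1 10 -3 -15 0 0 2.8" --pt "-1 0 0 -30 0 0 0" --pt "-1 0 0 -30 0 0 0" --pt "-1 0 0 -15 0 0 0" --pt "-1 0 0 0 0 0 0"

```text
time_s: 3.1
tool_pos: [0.6119, -0.3227, 0.1759]
ee_rot: [0.654, 0.273, -0.652, 0.271]
contact_force: [-1.3, -0.5, 0.2]
gripper_width: 1.001
```

Run:
```python
from h import *
st=read_state(); M=R.from_quat(st['ee_rot']).as_matrix(); print(st['tool_pos'],M.round(3),np.degrees(np.arctan2(M[1,1],M[0,1])))
im=camera('wrist'); cv2.imwrite('pics/w2.png',im[:,:,::-1])
W=cam('wrist',st)
for p in [(.6115,-.3287,.123)]: print(proj(W,p))
```

```text
[ 0.6119417  -0.32274788  0.17589497] [[ 0.001  0.711 -0.703]
 [ 0.004 -0.703 -0.711]
 [-1.    -0.002 -0.004]] -44.703342213300296
[286.56932044 244.9693857 ]
```

View pics/w2.png

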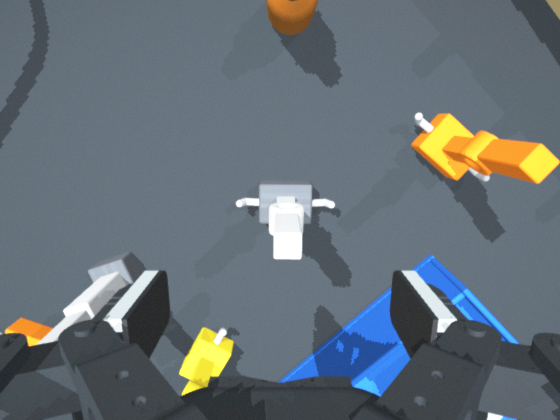

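>>> drive_tool --pt "-1 0 -6 -20 0 0 -0.5" --pt "-1 0 0 -30 0 0 0" --pt "-1 0 0 -25 0 0 0" --pt "-1 0 0 -12 0 0 0" --pt "-1 0 0 0 0 0 0"

```text
time_s: 3.65
tool_pos: [0.6159, -0.3318, 0.0943]
ee_rot: [0.658, 0.266, -0.65, 0.274]
contact_force: [0.0, -0.2, 0.5]
gripper_width: 1.0
```

Run:
```python
from h import *
st=read_state(); M=R.from_quat(st['ee_rot']).as_matrix(); print(st['tool_pos'],M.round(3),np.degrees(np.arctan2(M[1,1],M[0,1])),st['contact_force'])
im=camera('wrist'); cv2.imwrite('pics/w3.png',im[:,:,::-1])
```

```text
[ 0.61589251 -0.33183896  0.0943241 ] [[ 0.015  0.705 -0.709]
 [-0.006 -0.709 -0.705]
 [-1.     0.015 -0.006]] -45.172755250470566 [ 0.00864701 -0.15770973  0.45321969]
```

View pics/w3.png

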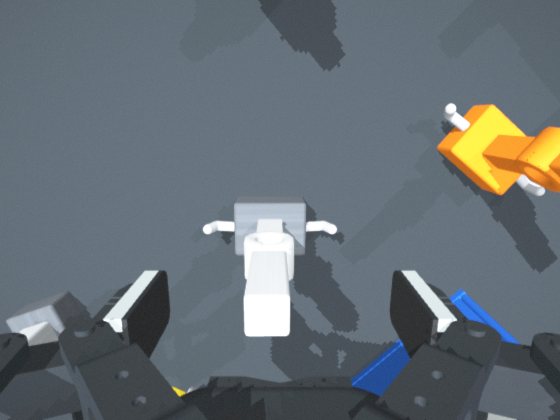

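>>> drive_tool --pt "-1 -3 2 -3 0.35 0.85 0" --pt "-1 -2 1 -2 0 0 0" --pt "-1 0 0 0 0 0 0"

```text
time_s: 4.0
tool_pos: [0.613, -0.3306, 0.0944]
ee_rot: [0.655, 0.267, -0.653, 0.272]
contact_force: [-1.0, -0.1, 0.0]
gripper_width: 1.003
```

```bash
cat >> h.py <<'E'
def tell():
    st=read_state(); M=R.from_quat(st['ee_rot']).as_matrix(); x=M[:,0]
    print('t',st['time_s'],'pos',st['tool_pos'].round(4),'yaw_y',np.degrees(np.arctan2(M[1,1],M[0,1])).round(2),'tiltfix deg',np.degrees([-x[1],x[0]]).round(2),'F',st['contact_force'].round(2),'T',st['wrist_torque'].round(2),'w',st['gripper_width'],'q',st['q'].round(2))
    return st
def snap(n,f):
    im=camera(n); cv2.imwrite(f'pics/{f}.png',im[:,:,::-1]); return im
E
python3 -c "
from h import *
tell(); snap('wrist','w4')"
```

```text
t 4.0 pos [ 0.613  -0.3306  0.0944] yaw_y -45.18 tiltfix deg [0.27 0.3 ] F [-1.   -0.09  0.03] T [-0.03  0.01 -0.02] w 1.002658997040621 q [-0.64  0.46  1.62 -0.    1.06  0.15]
```

View pics/w4.png

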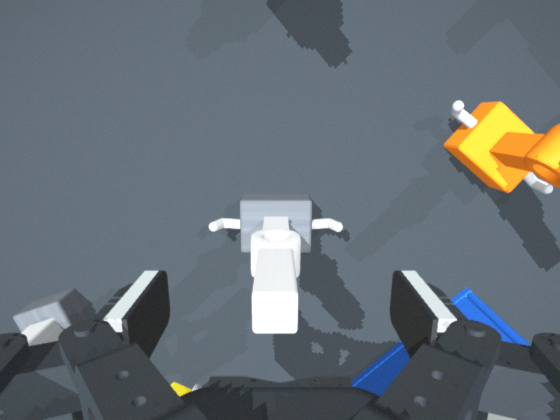

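>>> drive_tool --pt "-1 -2 2.5 -6 0.3 0.3 0" --pt "-1 0 0 -3 0 0 0"

```text
time_s: 4.25
tool_pos: [0.6119, -0.3286, 0.0871]
ee_rot: [0.654, 0.269, -0.653, 0.27]
contact_force: [-0.7, -0.3, 0.1]
gripper_width: 1.001
```

```bash
python3 -c "
from h import *
tell()"
```

```text
t 4.25 pos [ 0.6119 -0.3286  0.0871] yaw_y -45.17 tiltfix deg [0.07 0.15] F [-0.73 -0.25  0.11] T [ 0.04 -0.    0.03] w 1.0013777473959748 q [-0.64  0.46  1.62  0.    1.05  0.15]
```

>>> drive_tool --pt "0 0 0 0 0 0 0" --pt "0.5 0 0 0 0 0 0" --pt "1 0 0 0 0 0 0" --pt "1 0 0 0 0 0 0" --pt "1 0 0 0 0 0 0" --pt "1 0 0 0 0 0 0" --pt "1 0 0 0 0 0 0" --pt "1 0 0 0 0 0 0" --force 40

```text
time_s: 5.05
tool_pos: [0.6117, -0.3285, 0.0864]
ee_rot: [0.654, 0.269, -0.653, 0.27]
contact_force: [-0.5, 0.4, -0.2]
gripper_width: 0.182
```

```bash
python3 -c "
from h import *
tell();snap('wrist','w5')"
```

```text
t 5.05 pos [ 0.6117 -0.3285  0.0864] yaw_y -45.17 tiltfix deg [0.05 0.13] F [-0.51  0.38 -0.16] T [-0.02  0.01 -0.01] w 0.18197595325001842 q [-0.64  0.47  1.62  0.    1.05  0.15]
```

View pics/w5.png

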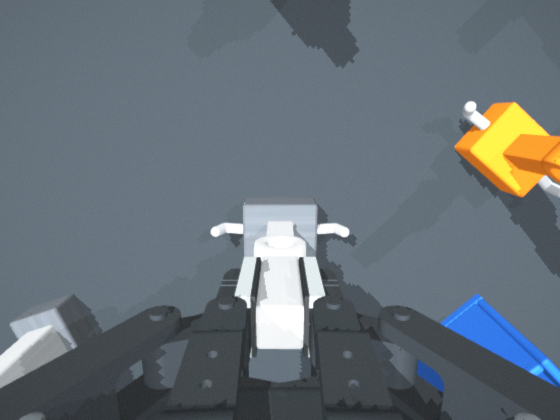

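>>> drive_tool --pt "1 0 0 10 0 0 0" --pt "1 0 0 25 0 0 0" --pt "1 0 0 35 0 0 0" --pt "1 0 5 35 0 0 -2" --pt "1 -7 15 28 0 0 -4" --pt "1 -14 26 15 0 0 -5" --pt "1 -17 33 5 0 0 -5" --pt "1 -17 33 0 0 0 -5" --pt "1 -17 33 0 0 0 -5" --pt "1 -17 33 0 0 0 -5" --pt "1 -17 33 0 0 0 -5" --pt "1 -17 30 0 0 0 -2"

```text
time_s: 6.3
tool_pos: [0.4808, -0.0809, 0.2471]
ee_rot: [0.709, 0.031, -0.704, 0.029]
contact_force: [1.2, 0.2, -1.8]
gripper_width: 0.183
```

```bash
python3 -c "
from h import *
tell()"
```

```text
t 6.3 pos [ 0.4808 -0.0809  0.2471] yaw_y -85.11 tiltfix deg [-0.17  0.35] F [ 1.25  0.2  -1.82] T [ 0.03 -0.02 -0.03] w 0.1828166245437564 q [-0.38 -0.15  2.01  0.01  1.28  1.11]
```

Now go out beyond the tip, staying on the −y side at height, then look.

>>> drive_tool --pt "1 -15 20 0 0 0.3 1" --pt "1 -15 20 -3 0 0 1" --pt "1 -8 18 -5 0 0 0" --pt "1 -3 14 -5 0 0 0" --pt "1 0 5 0 0 0 0" --pt "1 0 0 0 0 0 0"

```text
time_s: 6.9
tool_pos: [0.434, 0.0031, 0.2361]
ee_rot: [0.707, 0.046, -0.705, 0.044]
contact_force: [0.3, -0.4, -1.5]
gripper_width: 0.184
```

```bash
python3 -c "
from h import *
tell();snap('wrist','w6');snap('scene','s6');snap('side','d6')
crop('pics/s6.png','pics/s6c.png',200,120,360,240,5)
crop('pics/d6.png','pics/d6c.png',240,110,400,230,5)
"
```

```text
t 6.9 pos [0.434  0.0031 0.2361] yaw_y -82.78 tiltfix deg [-0.17  0.18] F [ 0.31 -0.41 -1.47] T [-0.01  0.03  0.  ] w 0.18427137558173726 q [-0.23 -0.28  2.14  0.    1.28  1.21]
```

View pics/w6.png

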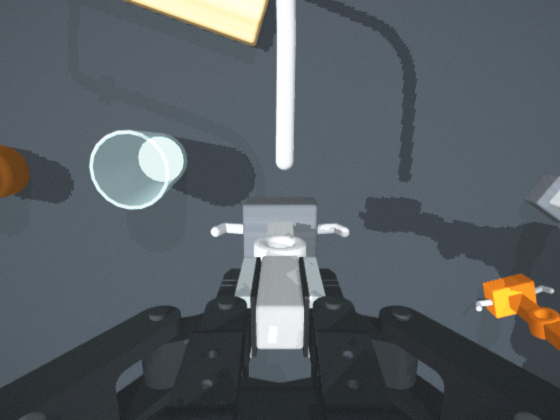

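View pics/s6c.png

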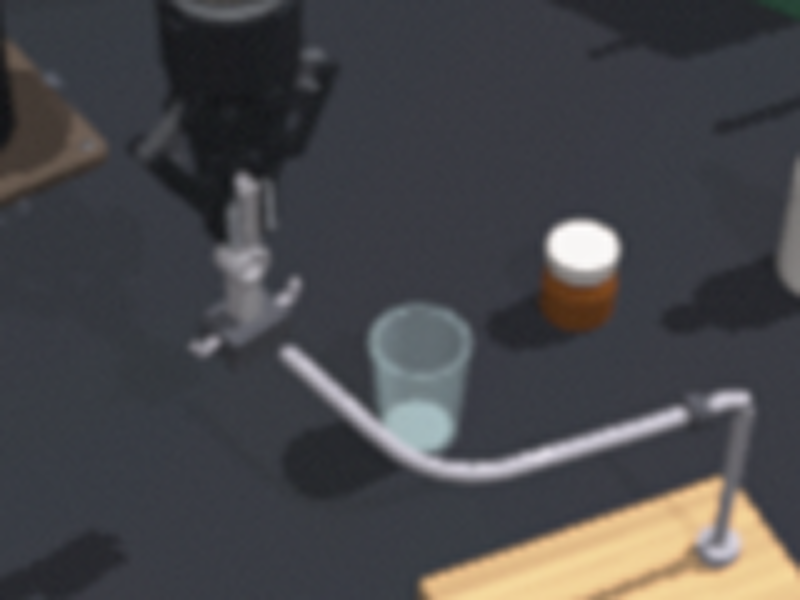

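View pics/d6c.png

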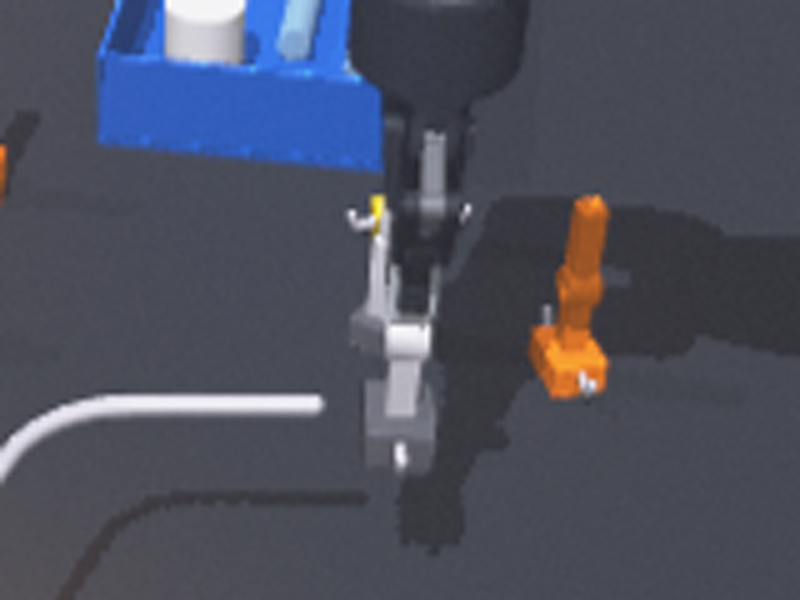

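```bash
python3 -c "
from h import *
S=cam('scene');D=cam('side')
e=np.array([.434,.0031,.2157])
ax=np.array([.993,.119,0])*.01
print('scene eye',proj(S,e),proj(S,e+ax),proj(S,e-ax),'side',proj(D,e),proj(D,e+ax),proj(D,e-ax))
print('obs scene',200+244/5,120+262/5,'side',240+409/5,110+342/5)
st=read_state();W=cam('wrist',st)
for p in [(.4713,.0073,.1725),(.4887,.0095,.172),(.5417,.0157,.17)]: print(proj(W,p))
crop('pics/s6.png','pics/s6d.png',235,150,285,200,12)
crop('pics/d6.png','pics/d6d.png',295,160,345,210,12)
a=cv2.imread('pics/s6d.png');b=cv2.imread('pics/d6d.png');cv2.imwrite('pics/sd6.png',cv2.resize(np.hstack([a,b]),(800,400)))
"
```

```text
scene eye [248.03240242 172.06694575] [250.26731581 173.89259559] [245.81370792 170.25454474] side [320.68020484 177.0001348 ] [316.42809202 176.85017628] [324.93397664 177.15015183]
obs scene 248.8 172.4 side 321.8 178.4
[278.85988108 167.85914651]
[278.79588461 135.76992439]
[279.55371824  29.94841623]
```

View pics/sd6.png

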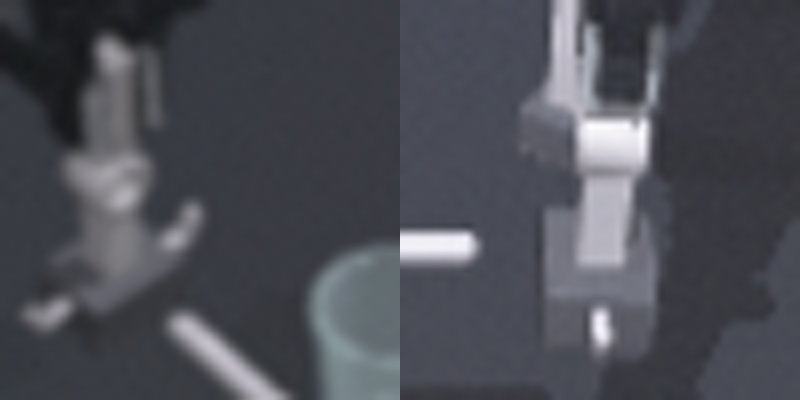

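```bash
python3 -c "
from h import *
S=cam('scene');D=cam('side')
p,e=tri((S,np.array((257.3,190.3))-(.5,.4)),(D,np.array((304.75,190.6))-(.9,1.1)));print(p,e)
st=read_state();W=cam('wrist',st)
crop('pics/w6.png','pics/w6c.png',230,0,350,180,4)
for z in (.165,.168,.17,.172): print(onz(W,(285.,168),z),onz(W,(285.5,30),z))
im=cv2.imread('pics/w6.png').astype(float).mean(2)
for r in range(10,172,10):
    w=im[r,260:310]>150; x=np.arange(260,310)[w]; print(r,x.min(),x.max(),(x.mean()).round(1))
for c in (280,285,290): print(im[155:180,c].astype(int))
"
```

```text
[0.47211935 0.00594017 0.17404551] [array([-0.3, -0.2]), array([-0.4,  0.2])]
[0.47063051 0.00367148 0.165     ] [0.54306701 0.01272206 0.165     ]
[0.47103746 0.00375718 0.168     ] [0.5424587  0.01268091 0.168     ]
[0.47130876 0.00381432 0.17      ] [0.54205316 0.01265348 0.17      ]
[0.47158006 0.00387145 0.172     ] [0.54164762 0.01262605 0.172     ]
10 260 294 280.9
20 277 295 286.0
30 277 295 286.0
40 277 295 286.0
50 277 294 285.5
60 277 294 285.5
70 276 294 285.0
80 276 294 285.0
90 276 294 285.0
100 276 293 284.5
110 276 293 284.5
120 276 293 284.5
130 276 293 284.5
140 276 293 284.5
150 276 293 284.5
160 276 292 284.0Traceback (most recent call last):
  File "<string>", line 10, in <module>
    w=im[r,260:310]>150; x=np.arange(260,310)[w]; print(r,x.min(),x.max(),(x.mean()).round(1))
                                                          ~~~~~^^
    return umr_minimum(a, axis, None, out, keepdims, initial, where)
ValueError: zero-size array to reduction operation minimum which has no identity
```

View pics/w6c.png

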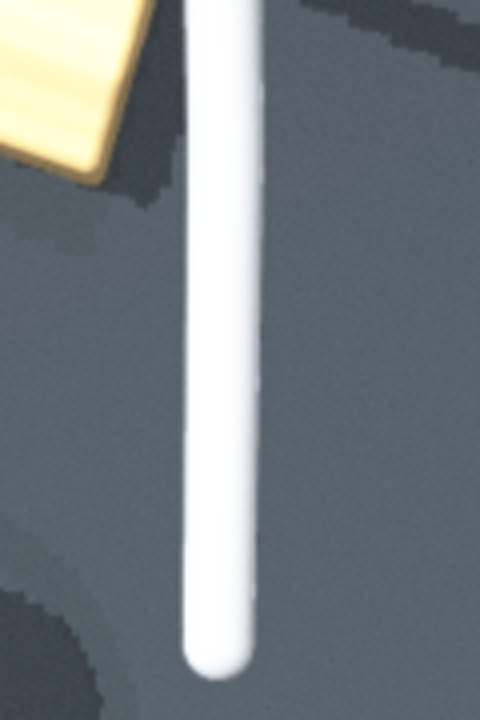

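>>> drive_tool --pt "1 0 -3 -12 -0.2 0.6 0" --pt "1 0 0 -12 0 0.6 0" --pt "1 0 0 -9 0 0.6 0" --pt "1 0 0 -5 0 0.4 0" --pt "1 0 0 0 0 0 0"

```text
time_s: 7.55
tool_pos: [0.4345, -0.003, 0.1938]
ee_rot: [-0.691, -0.043, 0.72, -0.042]
contact_force: [-0.0, 0.6, -2.0]
gripper_width: 0.18
```

```bash
cat >> h.py <<'E'
def trio(tag):
    st=tell(); snap('wrist','w'+tag);snap('scene','s'+tag);snap('side','d'+tag)
    a=cv2.imread(f'pics/s{tag}.png');b=cv2.imread(f'pics/d{tag}.png')
    return st
def sd(tag,sx,sy,dx,dy,h=25):
    a=cv2.imread(f'pics/s{tag}.png')[sy-h:sy+h,sx-h:sx+h];b=cv2.imread(f'pics/d{tag}.png')[dy-h:dy+h,dx-h:dx+h]
    cv2.imwrite(f'pics/sd{tag}.png',cv2.resize(np.hstack([a,b]),(800,400),interpolation=cv2.INTER_CUBIC))
E
python3 -c "
from h import *
trio('7');sd('7',255,185,310,185)
crop('pics/w7.png','pics/w7c.png',210,100,350,350,2)
"
```

```text
t 7.55 pos [ 0.4345 -0.003   0.1938] yaw_y -83.07 tiltfix deg [ 0.05 -2.35] F [-0.02  0.63 -2.04] T [ 0.04 -0.03 -0.02] w 0.17976832329845455 q [-0.24 -0.21  2.16 -0.01  1.23  1.22]
```

View pics/w7c.png

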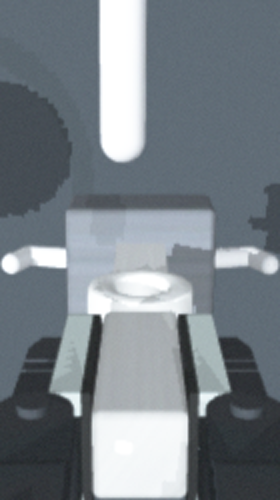

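View pics/sd7.png

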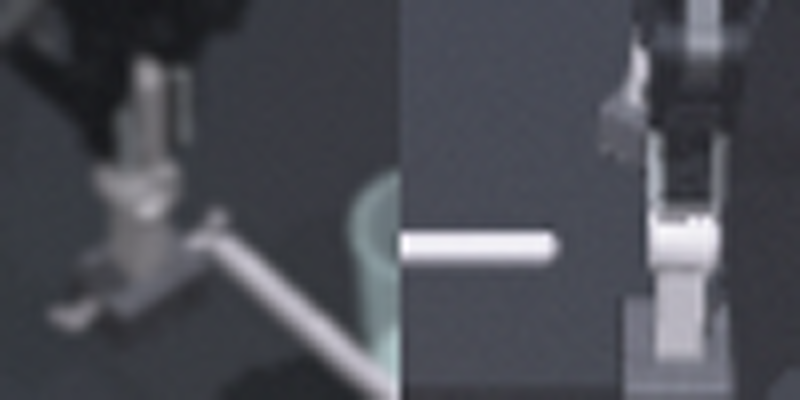

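```bash
python3 -c "
from h import *
S=cam('scene');D=cam('side')
e,r=tri((S,(246.25,183.5)),(D,(320.5,190.1)));print(e,r)
p=rodpts(cv2.imread('pics/scene0.png')[:,:,::-1],cv2.imread('pics/side0.png')[:,:,::-1])[1:9,:3]
c=p.mean(0);d=np.linalg.svd(p-c)[2][0];d*=np.sign(d[0]);print(c,d,np.degrees(np.arctan2(d[1],d[0])),np.degrees(np.arcsin(d[2])))
v=e-c; off=v-d*(v@d);print('eye minus rod line',off.round(4), 'along from tip',(np.array([.4713,.0073,.173])-e)@d)
q=c+d*((.4345-c[0])/d[0]);print(q)
print('pred eye vs tri', e-np.array([.4345,-.003,.1938-.0204]))
"
```

```text
[ 0.43150753 -0.00345532  0.17109921] [array([-0., -0.]), array([-0.,  0.])]
[0.51159515 0.01210529 0.17121472] [ 0.99214204  0.11632553 -0.04607097] 6.68721848300428 -2.640606621187856
eye minus rod line [ 0.0005 -0.0061 -0.0039] along from tip 0.040643332028906375
[0.4345     0.00306612 0.17479469]
pred eye vs tri [-0.00299247 -0.00045532 -0.00230079]
```

>>> drive_tool --pt "1 5 3 2 0 0 0" --pt "1 5 3 1 0 0 0" --pt "1 4 1 0 0 0 0" --pt "1 0 0 0 0 0 0"

```text
time_s: 8.1
tool_pos: [0.4518, 0.0046, 0.2008]
ee_rot: [-0.694, -0.043, 0.717, -0.043]
contact_force: [-0.9, -1.2, -2.2]
gripper_width: 0.183
```

```bash
python3 -c "
from h import *
trio('8');sd('8',255,185,310,185)
crop('pics/w8.png','pics/w8c.png',210,100,350,350,2)
"
```

```text
t 8.1 pos [0.4518 0.0046 0.2008] yaw_y -83.03 tiltfix deg [ 0.13 -1.9 ] F [-0.94 -1.19 -2.19] T [ 0.02 -0.    0.03] w 0.18287205044871757 q [-0.21 -0.18  2.12 -0.01  1.23  1.24]
```

View pics/w8c.png

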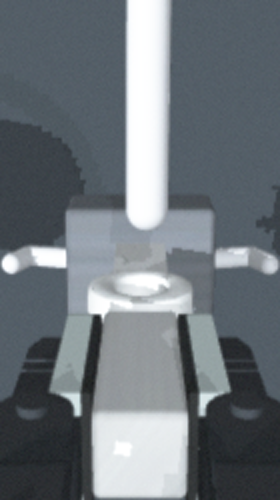

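View pics/sd8.png

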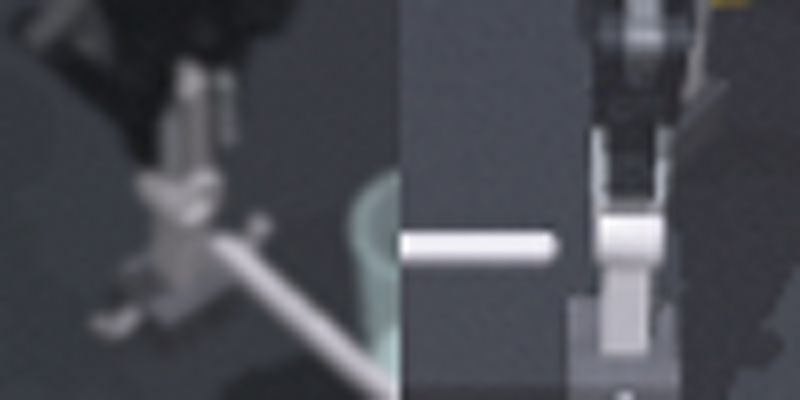

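```bash
cat >> h.py <<'E'
def eyeoff(us,ud):
    S=cam('scene');D=cam('side')
    e,r=tri((S,us),(D,ud))
    c=np.array([0.51159515,0.01210529,0.17121472]);d=np.array([0.99214204,0.11632553,-0.04607097])
    v=e-c; off=v-d*(v@d);print('eye',e.round(4),'resid',r,'eye minus rod line',off.round(4), 'tip ahead by',((np.array([.4713,.0073,.173])-e)@d).round(4))
E
python3 -c "
from h import *
eyeoff((252.5,183.4),(313.75,189.9))
S=cam('scene');D=cam('side')
# predicted eye from TCP, with bias
st=read_state();M=R.from_quat(st['ee_rot']).as_matrix();e=st['tool_pos']-M[:,0]*.0204*1 
e=st['tool_pos']+M[:,0]*.0204;print(e,proj(S,e),proj(D,e))
crop('pics/s8.png','pics/s8c.png',235,165,275,205,15)
"
```

```text
eye [0.4475 0.008  0.1785] resid [array([-0.1, -0.1]), array([-0.1,  0.1])] eye minus rod line [-0.0002  0.0034  0.0043] tip ahead by 0.0238
[0.45028061 0.00446237 0.17991241] [251.91251463 184.03765737] [312.71330621 188.43917637]
```

View pics/s8c.png

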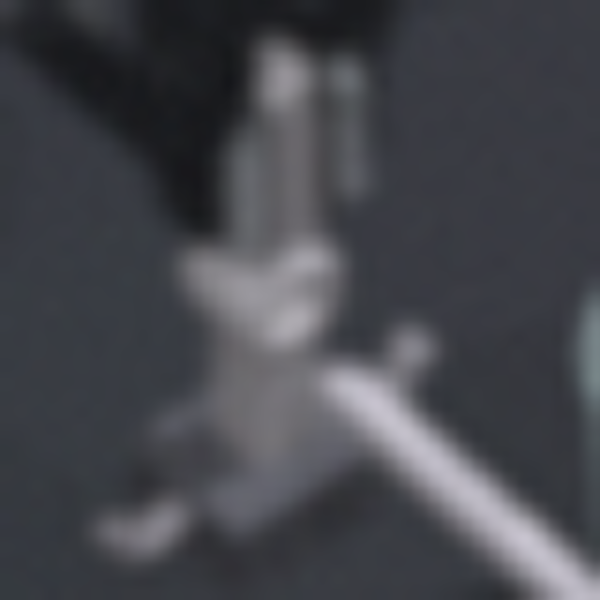

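>>> drive_tool --pt "1 0 -1.5 -3 0 0.4 0" --pt "1 0 0 0 0 0 0" --pt "1 0 0 0 0 0 0"

```text
time_s: 8.55
tool_pos: [0.4505, 0.0028, 0.1967]
ee_rot: [-0.691, -0.043, 0.721, -0.043]
contact_force: [-0.9, 0.8, -1.8]
gripper_width: 0.181
```

```bash
python3 -c "
from h import *
trio('9');sd('9',255,185,310,185,20)
crop('pics/w9.png','pics/w9c.png',230,180,330,270,8)
"
```

```text
t 8.55 pos [0.4505 0.0028 0.1967] yaw_y -83.06 tiltfix deg [ 0.12 -2.44] F [-0.9   0.78 -1.8 ] T [ 0.05  0.02 -0.06] w 0.1809256229141991 q [-0.21 -0.17  2.12 -0.01  1.23  1.24]
```

View pics/w9c.png

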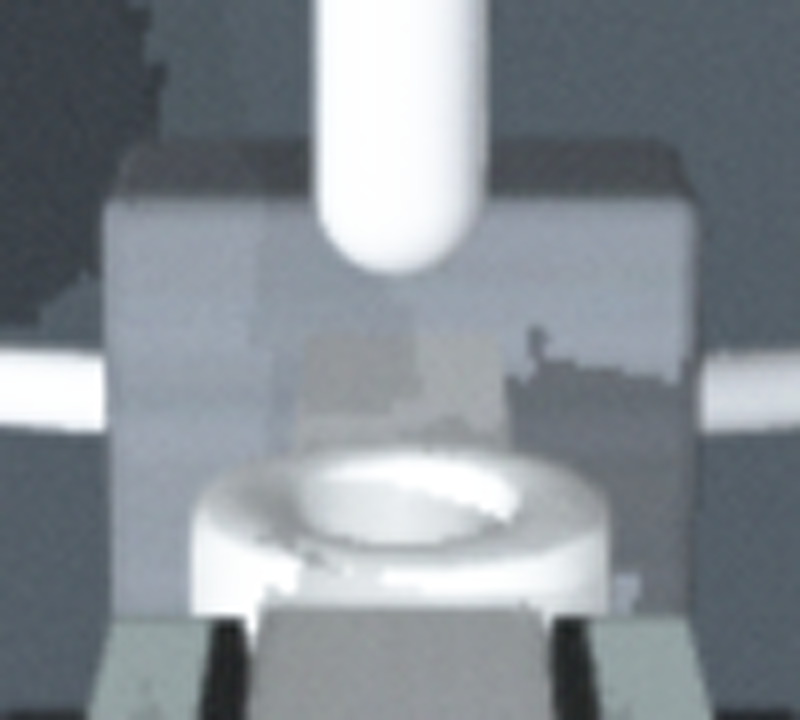

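View pics/sd9.png

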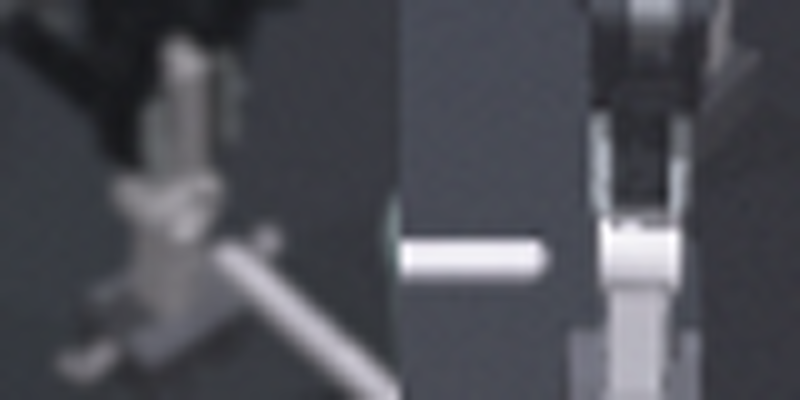

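```bash
python3 -c "
from h import *
D=cam('side');S=cam('scene')
st=read_state();M=R.from_quat(st['ee_rot']).as_matrix()
X=-M[:,2];Y=M[:,1]*-1;Z=-M[:,0]  # hanger axes
e=st['tool_pos']-Z*.0204
print(X,Y,Z)
P=lambda x,y,z:proj(D,e+X*x+Y*y+Z*z)
f=lambda uv:((uv-np.array([290,165]))*10+[400,0]).round(0)
print('eye',f(P(0,0,0)),'tube bottom pt',f(P(0,0,-.0125)))
o=D[1][:3,3];v=(o-e)/np.linalg.norm(o-e)
up=np.cross(v,X);up/=np.linalg.norm(up)
print('silh',f(proj(D,e+up*.0125)),f(proj(D,e-up*.0125)))
print('foot top near edge',f(P(-.017,.022,-.044)),f(P(.017,.022,-.044)),'foot bottom near',f(P(-.017,.022,-.066)),f(P(.017,.022,-.066)))
print('neck near at foot top',f(P(-.007,.007,-.044)),f(P(.007,.007,-.044)))
crop('pics/d9.png','pics/d9c.png',290,165,340,225,10)
"
```

```text
[ 0.99176024  0.12088894 -0.04239672] [-0.12086829  0.99266384  0.00305935] [0.04245553 0.00209028 0.99909617]
eye [629. 242.] tube bottom pt [628. 282.]
silh [629. 294.] [630. 190.]
foot top near edge [697. 439.] [557. 439.] foot bottom near [694. 506.] [556. 506.]
neck near at foot top [654. 399.] [597. 399.]
```

View pics/d9c.png

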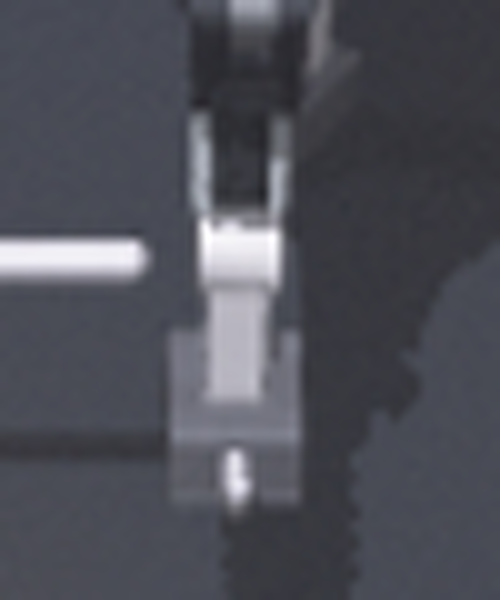

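```bash
python3 -c "
from h import *
D=cam('side');S=cam('scene')
st=read_state();M=R.from_quat(st['ee_rot']).as_matrix()
X=-M[:,2];Y=M[:,1]*-1;Z=-M[:,0]
e=st['tool_pos']-Z*.0204
f=lambda uv:((uv-np.array([235,165]))*12).round(0)
P=lambda x,y,z:f(proj(S,e+X*x+Y*y+Z*z))
print('eye',P(0,0,0),'front',P(.01,0,0),'back',P(-.01,0,0))
print('foot top corners',P(.017,.022,-.044),P(.017,-.022,-.044),P(-.017,-.022,-.044),'bot',P(.017,.022,-.066),P(.017,-.022,-.066))
print('hooks',P(0,.04,-.044),P(0,-.04,-.044),'tab top',P(0,0,.057))
crop('pics/s9.png','pics/s9c.png',235,165,285,215,12)
# rod line in scene
im=cv2.imread('pics/s9.png').astype(float).mean(2)
for x in range(260,284,3):
    col=np.clip(im[180:222,x]-90,0,None); print(x,(col*np.arange(180,222)).sum()/col.sum())
"
```

```text
eye [196. 240.] front [223. 263.] back [170. 217.]
foot top corners [309. 357.] [173. 443.] [ 85. 364.] bot [308. 415.] [174. 501.]
hooks [319. 284.] [ 72. 439.] tab top [195.  75.]
260 191.91946308724832
263 195.08088888888886
266 197.75996292863763
269 200.39875666074602
272 203.03348416289595
275 196.39177239523258
278 199.47409040793826
281 201.7364422874024
```

View pics/s9c.png

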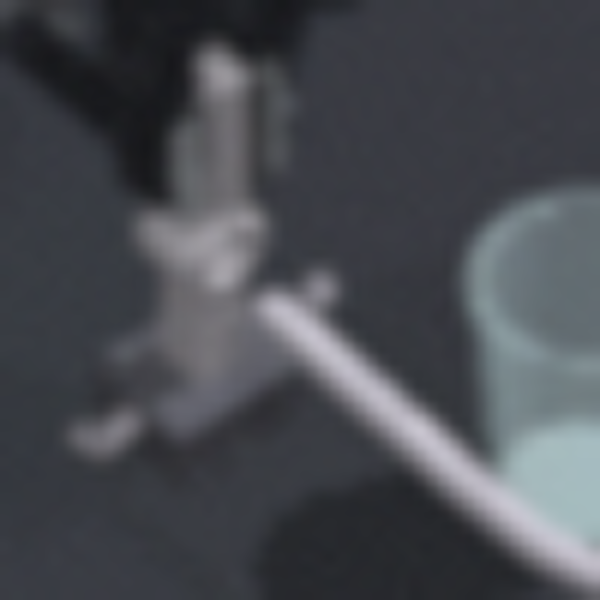

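```bash
cat >> h.py <<'E'
def wcam(pos,yaw,tx,ty):
    # tool x axis from tiltfix: x=(ty,-tx,-1)
    x=np.array([np.radians(ty),-np.radians(tx),-1.]);x/=np.linalg.norm(x)
    y=np.array([np.cos(np.radians(yaw)),np.sin(np.radians(yaw)),0]);y-=x*(x@y);y/=np.linalg.norm(y)
    z=np.cross(x,y);T=np.eye(4);T[:3,:3]=np.c_[x,y,z];T[:3,3]=pos
    c=calibration('wrist');K=np.array([[c['fx'],0,c['cx']],[0,c['fy'],c['cy']],[0,0,1]])
    return K,T@c['mount']
E
python3 -c "
from h import *
V={6:wcam([.434,.0031,.2361],-82.78,-.17,.18),7:wcam([.4345,-.003,.1938],-83.07,.05,-2.35),8:wcam([.4518,.0046,.2008],-83.03,.13,-1.9),9:wcam([.4505,.0028,.1967],-83.06,.12,-2.44)}
def tip(n):
    im=cv2.imread(f'pics/w{n}.png').astype(np.float32)
    hsv=cv2.cvtColor(im.astype(np.uint8),cv2.COLOR_BGR2HSV); g=im.mean(2)
    x0={6:285,7:271,8:283,9:279}[n]
    col=g[120:240,x0-2:x0+3].mean(1)
    i=np.argmin(np.diff(col)); # sharpest fall
    a,b=col[max(i-3,0):i].mean(),col[i+3:i+5].mean(); h=(a+b)/2
    j=i-3
    while col[j]>h:j+=1
    r=120+j-1+(col[j-1]-h)/(col[j-1]-col[j])
    row=g[int(r)-12,x0-20:x0+20]; h2=(row.max()+np.median(row[:5]))/2
    on=np.where(row>h2)[0]; return ((on[0]+on[-1])/2+x0-20,r)
uv={n:tip(n) for n in V};print(uv)
for c in ([6,7],[6,9],[7,9],[7,8],[6,7,8,9]):
    p,e=tri(*[(V[n],uv[n]) for n in c]);print(c,p.round(4),e)
"
```

```text
{6: (np.float64(284.0), np.float64(169.00378325069323)), 7: (np.float64(270.5), np.float64(180.3719435930252)), 8: (np.float64(282.5), np.float64(214.06973388046026)), 9: (np.float64(279.0), np.float64(213.27537414431572))}
[6, 7] [0.4707 0.0054 0.1733] [array([-0.1, -0. ]), array([0.1, 0. ])]
[6, 9] [0.4703 0.0054 0.1708] [array([-0.2, -0. ]), array([0.2, 0. ])]
[7, 9] [0.4698 0.0054 0.169 ] [array([ 0., -0.]), array([-0.,  0.])]
[7, 8] [0.4697 0.0054 0.1687] [array([ 0.1, -0.1]), array([-0.1,  0. ])]
[6, 7, 8, 9] [0.4702 0.0054 0.1705] [array([-0.2,  0.1]), array([ 0.1, -0.3]), array([0. , 0.1]), array([0.1, 0. ])]
```

>>> drive_tool --pt "1 0 0 -4 0 0 0" --pt "1 0 0 0 0 0 0" --pt "1 0 0 0 0 0 0"

```text
time_s: 9.0
tool_pos: [0.4505, 0.0028, 0.1925]
ee_rot: [-0.691, -0.043, 0.721, -0.043]
contact_force: [-0.4, 0.9, -1.0]
gripper_width: 0.181
```

```bash
python3 -c "
from h import *
tell();snap('wrist','w10');snap('side','d10')
crop('pics/d10.png','pics/d10c.png',290,165,340,225,10)
crop('pics/w10.png','pics/w10c.png',230,180,330,270,5)
cv2.imwrite('pics/t10.png',np.hstack([cv2.resize(cv2.imread('pics/d10c.png'),(375,450)),cv2.resize(cv2.imread('pics/w10c.png'),(425,450))]))
"
```

```text
t 9.0 pos [0.4505 0.0028 0.1925] yaw_y -83.06 tiltfix deg [ 0.12 -2.42] F [-0.39  0.86 -0.95] T [ 0.02 -0.11  0.02] w 0.18124140419422274 q [-0.21 -0.16  2.12 -0.01  1.22  1.24]
```

View pics/t10.png

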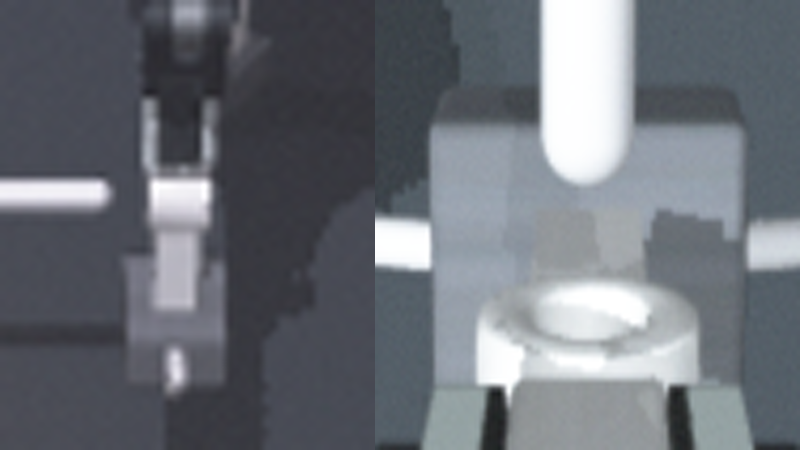

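>>> drive_tool --pt "1 4 0.5 0 0 0 0" --pt "1 4 0.5 -0.2 0 0 0" --pt "1 3 0.4 -0.1 0 0 0" --pt "1 0 0 0 0 0 0"

```text
time_s: 9.5
tool_pos: [0.4627, 0.0043, 0.1924]
ee_rot: [-0.691, -0.043, 0.72, -0.043]
contact_force: [-0.4, -0.6, -1.5]
gripper_width: 0.18
```

```bash
cat >> h.py <<'E'
def wd(tag,dx=315,dy=195,wx=280,wy=225):
    st=tell();snap('wrist','w'+tag);snap('side','d'+tag)
    crop(f'pics/d{tag}.png','pics/_a.png',dx-25,dy-30,dx+25,dy+30,10);crop(f'pics/w{tag}.png','pics/_b.png',wx-50,wy-45,wx+50,wy+45,5)
    cv2.imwrite(f'pics/t{tag}.png',np.hstack([cv2.resize(cv2.imread('pics/_a.png'),(375,450)),cv2.resize(cv2.imread('pics/_b.png'),(425,450))]))
E
python3 -c "
from h import *
wd('11')"
```

```text
t 9.5 pos [0.4627 0.0043 0.1924] yaw_y -83.06 tiltfix deg [ 0.13 -2.4 ] F [-0.36 -0.59 -1.55] T [ 0.   -0.03  0.01] w 0.17981048527737098 q [-0.2  -0.13  2.1  -0.01  1.22  1.25]
```

View pics/t11.png

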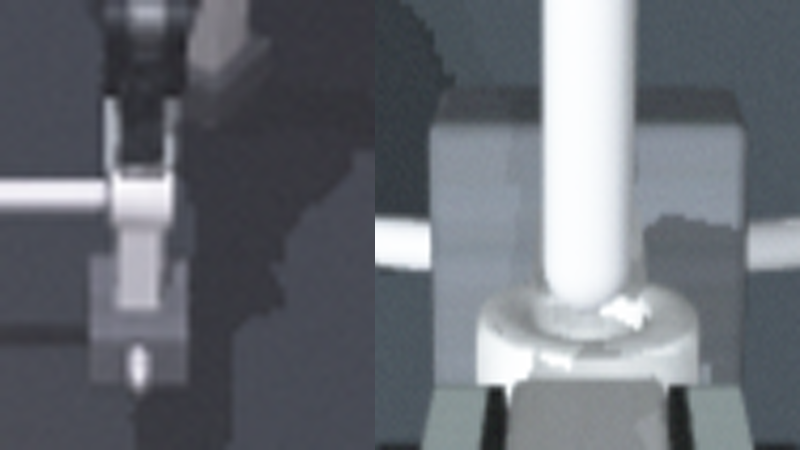

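>>> drive_tool --pt "1 3 0.4 -0.2 0 0 0" --pt "1 3 0.3 -0.2 0 0 0" --pt "1 0 0 0 0 0 0"

```text
time_s: 9.9
tool_pos: [0.4676, 0.0054, 0.1905]
ee_rot: [-0.69, -0.043, 0.722, -0.042]
contact_force: [1.2, 1.1, -4.2]
gripper_width: 0.18
```

```bash
python3 -c "
from h import *
wd('12')"
```

```text
t 9.9 pos [0.4676 0.0054 0.1905] yaw_y -83.07 tiltfix deg [ 0.08 -2.6 ] F [ 1.19  1.13 -4.22] T [ 0.04 -0.29 -0.05] w 0.1802821630348717 q [-0.2  -0.12  2.09 -0.01  1.22  1.25]
```

View pics/t12.png

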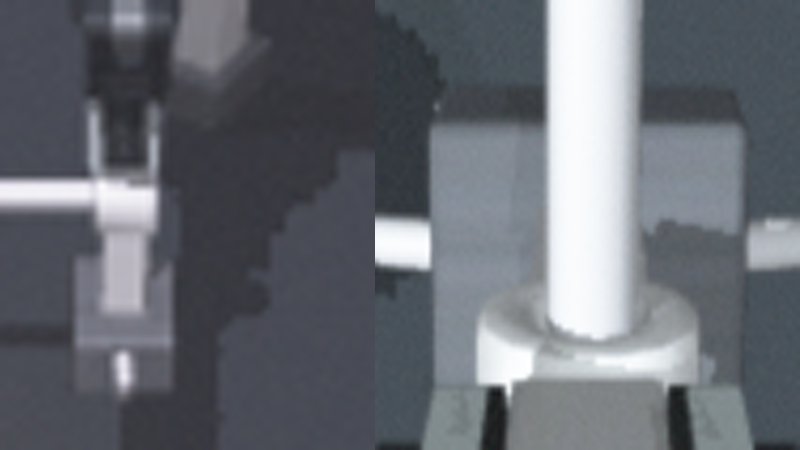

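>>> drive_tool --pt "1 0 0 -1 0 0 0" --pt "1 0 0 0 0 0 0"

```text
time_s: 10.2
tool_pos: [0.4676, 0.005, 0.1897]
ee_rot: [-0.69, -0.043, 0.722, -0.043]
contact_force: [0.8, -0.8, -2.8]
gripper_width: 0.185
```

```bash
python3 -c "
from h import *
for i in range(1): tell()"
```

```text
t 10.2 pos [0.4676 0.005  0.1897] yaw_y -83.05 tiltfix deg [ 0.14 -2.58] F [ 0.77 -0.75 -2.81] T [-0.04 -0.09 -0.01] w 0.1853399902666486 q [-0.2  -0.12  2.09 -0.01  1.22  1.25]
```

>>> drive_tool --pt "1 4 0.5 -0.3 0 0 0" --pt "1 4 0.5 -0.3 0 0 0" --pt "1 0 0 0 0 0 0"

```text
time_s: 10.5
tool_pos: [0.4759, 0.0061, 0.1892]
ee_rot: [-0.689, -0.043, 0.722, -0.043]
contact_force: [0.0, 0.4, -2.3]
gripper_width: 0.179
```

```bash
python3 -c "
from h import *
tell()"
```

```text
t 10.5 pos [0.4759 0.0061 0.1892] yaw_y -83.06 tiltfix deg [ 0.14 -2.64] F [ 0.03  0.35 -2.29] T [ 0.03 -0.08  0.01] w 0.1787823838844575 q [-0.19 -0.09  2.07 -0.01  1.21  1.26]
```

>>> drive_tool --pt "1 5 0.6 -0.3 0 0 0" --pt "1 5 0.6 -0.3 0 0 0" --pt "1 5 0.6 -0.3 0 0 0" --pt "1 0 0 0 0 0 0"

```text
time_s: 10.9
tool_pos: [0.4925, 0.0081, 0.1884]
ee_rot: [-0.689, -0.043, 0.722, -0.043]
contact_force: [0.1, -0.5, -3.3]
gripper_width: 0.181
```

```bash
python3 -c "
from h import *
wd('13',305)"
```

```text
t 10.9 pos [0.4925 0.0081 0.1884] yaw_y -83.06 tiltfix deg [ 0.13 -2.62] F [ 0.05 -0.54 -3.32] T [ 0.1  -0.09  0.04] w 0.18142588732473577 q [-0.18 -0.05  2.03 -0.01  1.21  1.27]
```

View pics/t13.png

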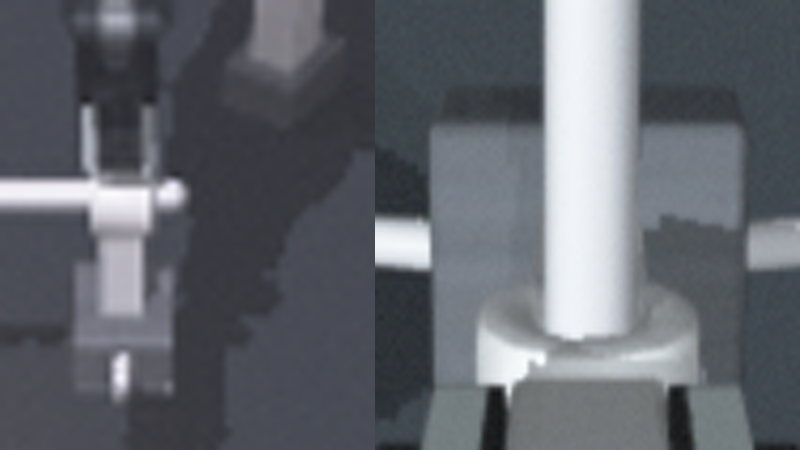

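>>> drive_tool --pt "1 5 0.6 -0.5 0 0 0" --pt "1 5 0.6 -0.3 0 0 0" --pt "1 5 0.6 -0.3 0 0 0" --pt "1 5 0.6 -0.2 0 0 0" --pt "1 0 0 0 0 0 0"

```text
time_s: 11.5
tool_pos: [0.5142, 0.0106, 0.1875]
ee_rot: [-0.69, -0.043, 0.721, -0.043]
contact_force: [0.1, 0.1, -2.7]
gripper_width: 0.179
```

```bash
python3 -c "
from h import *
wd('14',300)"
```

```text
t 11.5 pos [0.5142 0.0106 0.1875] yaw_y -83.06 tiltfix deg [ 0.15 -2.56] F [ 0.07  0.14 -2.71] T [ 0.04 -0.05 -0.01] w 0.17885403243630446 q [-0.17 -0.    1.98 -0.01  1.21  1.28]
```

View pics/w14.png

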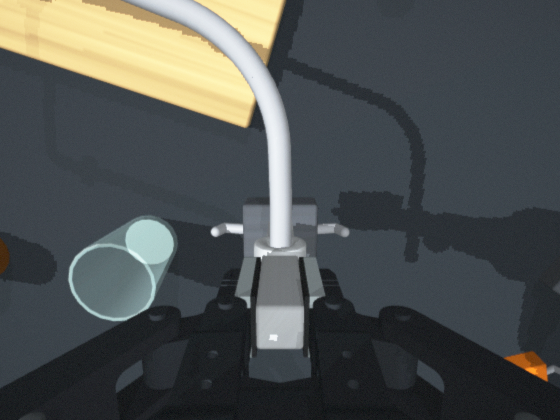

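View pics/t14.png

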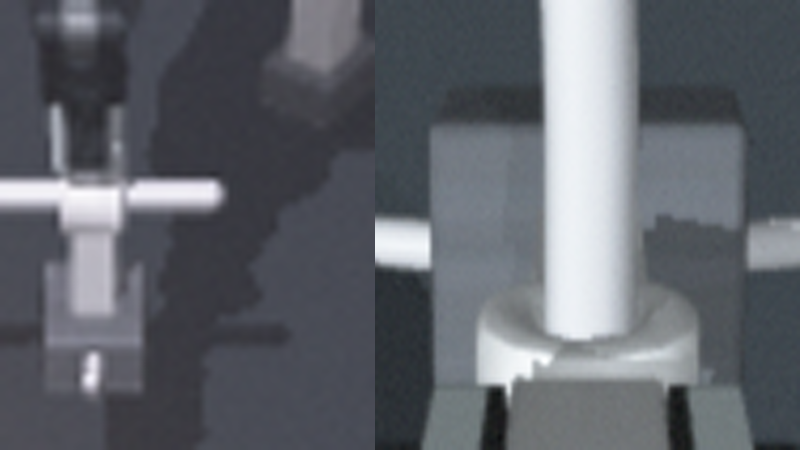

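```bash
python3 -c "
from h import *
np.set_printoptions(suppress=True)
W=wcam([.5142,.0106,.1875],-83.06,.15,-2.56)
im=cv2.imread('pics/w14.png');hsv=cv2.cvtColor(im,cv2.COLOR_BGR2HSV)
m=((hsv[...,1]<50)&(hsv[...,2]>120)).astype(np.uint8);m[245:]=0
m[190:245,:266]=0;m[190:245,296:]=0
n,l,s,_=cv2.connectedComponentsWithStats(m);k=1+np.argmax(s[1:,4]);m=(l==k).astype(np.uint8);print(s[k])
dt=cv2.distanceTransform(m,cv2.DIST_L2,5)
pts=[]
for r in range(30,235,8):
    x=np.where(m[r])[0]; c=np.argmax(dt[r]); pts.append((x.mean() if r>110 else c,r))
for c in range(140,215,10):
    y=np.where(m[:,c])[0]; pts.append((c,np.argmax(dt[:,c])))
for p in pts: print(np.round(p,1),onz(W,p,.167).round(4))
cv2.imwrite('pics/m14.png',m*255)
"
```

```text
[ 122    0  174  245 7502]
[216  30] [0.6075 0.047  0.167 ]
[226  38] [0.6051 0.0429 0.167 ]
[234  46] [0.6026 0.0395 0.167 ]
[242  54] [0.6001 0.0361 0.167 ]
[248  62] [0.5974 0.0334 0.167 ]
[254  70] [0.5947 0.0307 0.167 ]
[258  78] [0.5919 0.0288 0.167 ]
[263  86] [0.5891 0.0265 0.167 ]
[266  94] [0.5862 0.0249 0.167 ]
[270 102] [0.5832 0.0229 0.167 ]
[272 110] [0.5802 0.0217 0.167 ]
[274.5 118. ] [0.5771 0.0203 0.167 ]
[276. 126.] [0.5739 0.0193 0.167 ]
[277.5 134. ] [0.5707 0.0183 0.167 ]
[278. 142.] [0.5674 0.0177 0.167 ]
[279. 150.] [0.5641 0.0169 0.167 ]
[279. 158.] [0.5606 0.0164 0.167 ]
[279. 166.] [0.5572 0.016  0.167 ]
[279.5 174. ] [0.5537 0.0154 0.167 ]
[279.5 182. ] [0.5501 0.0149 0.167 ]
[280. 190.] [0.5465 0.0143 0.167 ]
[280.5 198. ] [0.5429 0.0136 0.167 ]
[281.6 206. ] [0.5393 0.0127 0.167 ]
[280.5 214. ] [0.5355 0.0127 0.167 ]
[280.5 222. ] [0.5316 0.0122 0.167 ]
[279.4 230. ] [0.5277 0.0123 0.167 ]
[140   0] [0.6144 0.0767 0.167 ]
[150   0] [0.6149 0.0728 0.167 ]
[160   0] [0.6154 0.069  0.167 ]
[170   0] [0.6158 0.0652 0.167 ]
[180   6] [0.6142 0.0613 0.167 ]
[190  13] [0.6123 0.0574 0.167 ]
[200  19] [0.6106 0.0534 0.167 ]
[210  25] [0.609  0.0494 0.167 ]
```

```bash
cat >> h.py <<'E'
def path(end=(.6360,.1583),hin=76.6):
    P=[];add=lambda p,h:P.append((p[0],p[1],h))
    a=np.array([.470,.0054]);b=np.array([.5395,.0134]);c=np.array([.5641,.0170])
    for t in np.linspace(0,1,70,False): add(a+t*(b-a),6.7)
    for t in np.linspace(0,1,25,False): add(b+t*(c-b),8.3)
    for h in np.arange(8.3,hin,1.0):
        r=np.radians(h);add(np.array([.5554,.0764])+.06*np.array([np.sin(r),-np.cos(r)]),h)
    q=np.array(P[-1][:2]);e=np.array(end)
    n=int(np.linalg.norm(e-q)*1000);hd=np.degrees(np.arctan2(*(e-q)[::-1]))
    for t in np.linspace(0,1,n): add(q+t*(e-q),hd)
    P=np.array(P);s=np.r_[0,np.cumsum(np.linalg.norm(np.diff(P[:,:2],axis=0),axis=1))]
    return s,P
def track(ahead=(0,5,10,15,20),**k):
    st=tell();M=R.from_quat(st['ee_rot']).as_matrix();e=st['tool_pos']+M[:,0]*.0204
    s,P=path(**k);i=np.argmin(np.linalg.norm(P[:,:2]-e[:2],axis=1))
    h=np.radians(P[i,2]);n=np.array([-np.sin(h),np.cos(h)]);t=np.array([np.cos(h),np.sin(h)])
    yaw=np.degrees(np.arctan2(M[1,1],M[0,1]))+90
    pitch=-np.degrees(np.arcsin((-M[:,2])[2])); roll=np.degrees(np.arcsin((-M[:,1])[2]))
    print('eye',e.round(4),'s',(s[i]*1000).round(1),'left-off mm',((e[:2]-P[i,:2])@n*1000).round(2),'yaw-err',(yaw-P[i,2]).round(2),'yaw',yaw.round(1),'pitch down',pitch.round(2),'roll',roll.round(2))
    F=st['contact_force'];print('F along,left,z',(F[:2]@t).round(2),(F[:2]@n).round(2),F[2].round(2))
    prev=np.r_[e[:2]*1000,yaw]
    for a in ahead[1:]:
        j=np.argmin(abs(s-(s[i]+a/1000)));w=np.r_[P[j,:2]*1000,P[j,2]];print('  +%d'%a,(w-prev).round(1));prev=w
E
python3 -c "
from h import *
track()"
```

```text
t 11.6 pos [0.5137 0.0105 0.1874] yaw_y -83.06 tiltfix deg [ 0.16 -2.59] F [-0.13  0.53 -2.95] T [ 0.03 -0.08  0.01] w 0.17940483455027886 q [-0.17 -0.    1.98 -0.01  1.21  1.28]
eye [0.5127 0.0105 0.167 ] s 43.0 left-off mm 0.16 yaw-err 0.24 yaw 6.9 pitch down 2.59 roll 0.16
F along,left,z -0.06 0.55 -2.95
  +5 [ 4.9  0.4 -0.2]
  +10 [5.  0.6 0. ]
  +15 [5.  0.6 0. ]
  +20 [5.  0.6 0. ]
```

>>> drive_tool --pt "1 5 0.6 -0.3 0 0 0" --pt "1 5 0.6 -0.2 0 0 0" --pt "1 5 0.6 -0.2 0 0 0" --pt "1 5 0.6 -0.2 0 0 0.4" --pt "1 4 0.5 -0.1 0 0 0.5" --pt "1 0 0 0 0 0 0.3"

```text
time_s: 12.2
tool_pos: [0.5398, 0.0136, 0.1865]
ee_rot: [-0.689, -0.05, 0.721, -0.051]
contact_force: [-0.6, -0.3, -1.9]
gripper_width: 0.182
```

```bash
python3 -c "
from h import *
track()"
```

```text
t 12.2 pos [0.5398 0.0136 0.1865] yaw_y -81.77 tiltfix deg [ 0.23 -2.55] F [-0.62 -0.3  -1.88] T [ 0.   -0.06  0.02] w 0.18187167249622285 q [-0.16  0.06  1.92 -0.01  1.2   1.27]
eye [0.5389 0.0135 0.1662] s 69.0 left-off mm 0.19 yaw-err 1.53 yaw 8.2 pitch down 2.56 roll 0.14
F along,left,z -0.65 -0.23 -1.88
  +5 [4.5 0.5 0.1]
  +10 [4.9 0.7 0. ]
  +15 [4.9 0.7 0. ]
  +20 [4.9 0.7 0. ]
```

>>> drive_tool --pt "1 5 0.6 -0.1 0 0 0" --pt "1 5 0.7 0 0 0 0" --pt "1 0 0 0 0 0 0"

```text
time_s: 12.5
tool_pos: [0.5507, 0.0151, 0.1863]
ee_rot: [-0.689, -0.051, 0.721, -0.051]
contact_force: [-0.2, 0.4, -2.0]
gripper_width: 0.183
```

```bash
python3 -c "
from h import *
wd('15',285,200);track()"
```

```text
t 12.5 pos [0.5507 0.0151 0.1863] yaw_y -81.76 tiltfix deg [ 0.22 -2.56] F [-0.19  0.41 -1.97] T [ 0.05 -0.04 -0.01] w 0.1829938587651117 q [-0.15  0.08  1.9  -0.01  1.21  1.28]
t 12.6 pos [0.5502 0.015  0.1863] yaw_y -81.76 tiltfix deg [ 0.23 -2.59] F [ 0.4   0.28 -2.02] T [ 0.04 -0.05  0.03] w 0.18249885852469572 q [-0.15  0.08  1.9  -0.01  1.21  1.28]
eye [0.5493 0.015  0.1659] s 79.9 left-off mm 0.11 yaw-err -0.06 yaw 8.2 pitch down 2.59 roll 0.15
F along,left,z 0.43 0.22 -2.02
  +5 [4.9 0.6 0.1]
  +10 [4.9 0.7 0. ]
  +15 [4.9 0.7 0. ]
  +20 [5.1 1.  5. ]
```

View pics/t15.png

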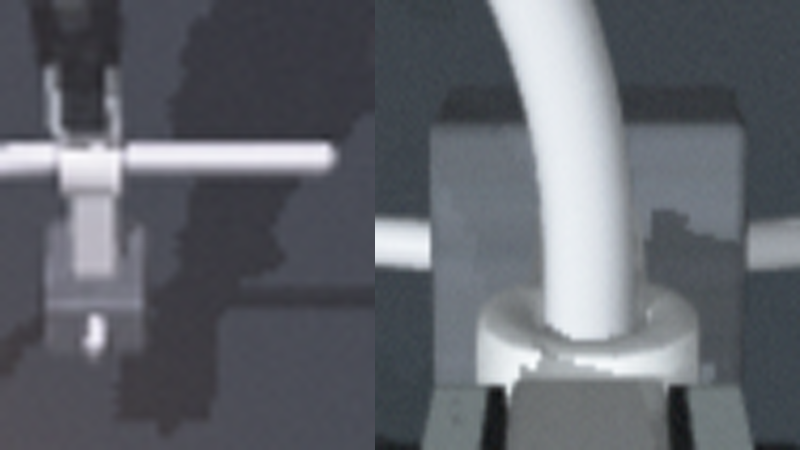

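>>> drive_tool --pt "1 5 0.7 0 0.1 -0.7 0" --pt "1 5 0.8 0 0.1 -0.7 1.5" --pt "1 5 1 0 0 0 3" --pt "1 0 0 0 0 0 0"

```text
time_s: 13.0
tool_pos: [0.566, 0.0177, 0.1862]
ee_rot: [-0.696, -0.08, 0.709, -0.08]
contact_force: [-0.3, 0.8, -3.1]
gripper_width: 0.18
```

```bash
python3 -c "
from h import *
track()"
```

```text
t 13.0 pos [0.566  0.0177 0.1862] yaw_y -76.97 tiltfix deg [ 0.1  -1.04] F [-0.32  0.84 -3.09] T [ 0.01 -0.04  0.02] w 0.18007018955489926 q [-0.15  0.1   1.88 -0.    1.18  1.2 ]
eye [0.5657 0.0177 0.1658] s 96.9 left-off mm 0.41 yaw-err 2.73 yaw 13.0 pitch down 1.04 roll 0.14
F along,left,z -0.16 0.88 -3.09
  +5 [5.6 0.8 2.3]
  +10 [5.  1.6 5. ]
  +15 [3.9 1.6 4. ]
  +20 [4.7 2.4 5. ]
```

>>> drive_tool --pt "1 5.2 0.7 -0.4 0 0 2" --pt "1 5 1.5 0 0 0 4.8" --pt "1 4.7 2 0 0 0 4.8" --pt "1 0 0 0 0 0 0"

```text
time_s: 13.4
tool_pos: [0.5811, 0.0222, 0.1857]
ee_rot: [-0.684, -0.152, 0.697, -0.153]
contact_force: [-0.9, 0.0, -1.3]
gripper_width: 0.188
```

```bash
python3 -c "
from h import *
track()"
```

```text
t 13.4 pos [0.5811 0.0222 0.1857] yaw_y -65.07 tiltfix deg [ 0.29 -0.99] F [-0.93  0.   -1.33] T [ 0.08 -0.04 -0.04] w 0.18824276612152235 q [-0.13  0.13  1.84 -0.01  1.18  1.01]
eye [0.5807 0.0221 0.1653] s 112.6 left-off mm 0.08 yaw-err -0.37 yaw 24.9 pitch down 1.02 roll 0.15
F along,left,z -0.84 0.4 -1.33
  +5 [5.  2.5 5.4]
  +10 [4.4 2.8 5. ]
  +15 [3.3 2.5 4. ]
  +20 [3.9 3.5 5. ]
```

>>> drive_tool --pt "1 4.7 2.3 0.2 0 0 5" --pt "1 4.2 2.8 0 0 0 5" --pt "1 3.8 3 0 0 0 4.8" --pt "1 0 0 0 0 0 0"

```text
time_s: 13.8
tool_pos: [0.5929, 0.0303, 0.1856]
ee_rot: [-0.658, -0.239, 0.672, -0.242]
contact_force: [0.6, 0.5, -2.2]
gripper_width: 0.177
```

```bash
python3 -c "
from h import *
track();wd('16',265,200)"
```

```text
t 13.8 pos [0.5929 0.0303 0.1856] yaw_y -50.25 tiltfix deg [ 0.55 -0.97] F [ 0.59  0.46 -2.17] T [0.01 0.04 0.  ] w 0.17717269612459832 q [-0.11  0.16  1.81 -0.01  1.18  0.77]
eye [0.5926 0.0301 0.1652] s 126.2 left-off mm 0.64 yaw-err 1.45 yaw 39.8 pitch down 1.1 roll 0.2
F along,left,z 0.75 -0.0 -2.17
  +5 [4.  2.6 3.5]
  +10 [3.6 3.8 5. ]
  +15 [2.7 3.2 4. ]
  +20 [3.  4.3 5. ]
t 13.8 pos [0.5929 0.0303 0.1856] yaw_y -50.25 tiltfix deg [ 0.55 -0.97] F [ 0.59  0.46 -2.17] T [0.01 0.04 0.  ] w 0.17717269612459832 q [-0.11  0.16  1.81 -0.01  1.18  0.77]
```

View pics/t16.png

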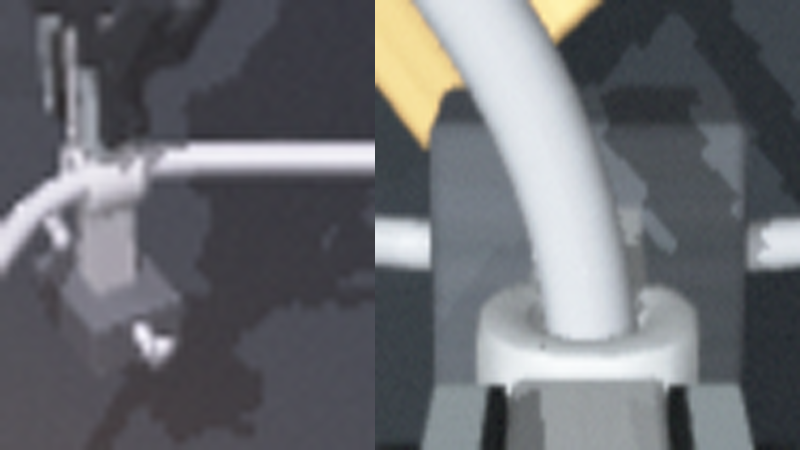

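>>> drive_tool --pt "1 3.9 2.7 0 0.3 -0.3 3.5" --pt "1 3.3 3.6 0 0.2 -0.2 4.8" --pt "1 3 3.9 0 0 0 4.8" --pt "1 0 0 0 0 0 0"

```text
time_s: 14.3
tool_pos: [0.6019, 0.0396, 0.1857]
ee_rot: [-0.631, -0.314, 0.637, -0.313]
contact_force: [-0.8, -0.5, -1.8]
gripper_width: 0.179
```

```bash
python3 -c "
from h import *
track()"
```

```text
t 14.3 pos [0.6019 0.0396 0.1857] yaw_y -37.35 tiltfix deg [ 0.2  -0.46] F [-0.81 -0.46 -1.79] T [ 0.01 -0.01 -0.01] w 0.1787594718008274 q [-0.1   0.18  1.79 -0.    1.18  0.55]
eye [0.6018 0.0395 0.1653] s 139.8 left-off mm 0.74 yaw-err 1.35 yaw 52.7 pitch down 0.44 roll 0.24
F along,left,z -0.87 0.35 -1.79
  +5 [3.5 3.6 3.6]
  +10 [2.7 4.5 5. ]
  +15 [1.9 3.7 4. ]
  +20 [2.  4.8 5. ]
```

>>> drive_tool --pt "1 3.3 3.6 0 0 0 3.6" --pt "1 2.4 4.4 0 0 0 4.8" --pt "1 2 4.6 0 0 0 4.6" --pt "1 0 0 0 0 0 0"

```text
time_s: 14.7
tool_pos: [0.6086, 0.0512, 0.1855]
ee_rot: [-0.592, -0.381, 0.599, -0.382]
contact_force: [0.3, 0.3, -1.7]
gripper_width: 0.185
```

```bash
python3 -c "
from h import *
track();wd('17',250,200)"
```

```text
t 14.7 pos [0.6086 0.0512 0.1855] yaw_y -24.72 tiltfix deg [ 0.36 -0.48] F [ 0.3   0.26 -1.74] T [-0.04 -0.11 -0.01] w 0.18483127045921718 q [-0.08  0.19  1.78 -0.01  1.18  0.36]
eye [0.6084 0.051  0.1651] s 153.4 left-off mm 1.22 yaw-err 0.98 yaw 65.3 pitch down 0.53 roll 0.28
F along,left,z 0.37 -0.16 -1.74
  +5 [3.1 4.2 4. ]
  +10 [1.6 5.  5. ]
  +15 [1.  4.  2.6]
  +20 [1.1 5.  0. ]
t 14.7 pos [0.6086 0.0512 0.1855] yaw_y -24.72 tiltfix deg [ 0.36 -0.48] F [ 0.3   0.26 -1.74] T [-0.04 -0.11 -0.01] w 0.18483127045921718 q [-0.08  0.19  1.78 -0.01  1.18  0.36]
```

View pics/w17.png

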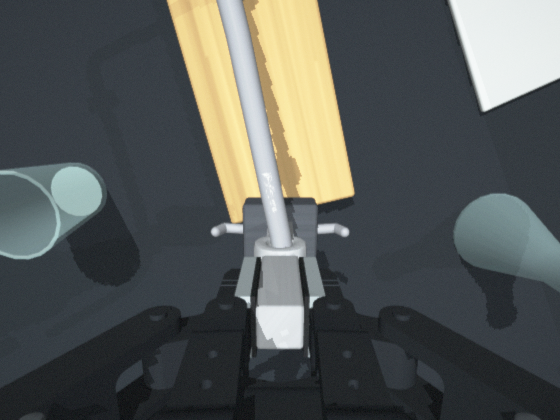

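Clean view of the inner arm, running from (279,235) up to (230,0). I measure its line from this picture.

```bash
cat >> h.py <<'E'
def rodline(f,st_W,rows,z=.165,pred=None):
    im=cv2.imread(f);hsv=cv2.cvtColor(im,cv2.COLOR_BGR2HSV)
    m=((hsv[...,1]<70)&(hsv[...,2]>115)).astype(np.uint8)
    out=[]
    x0=279
    for r in rows:
        lo,hi=int(x0)-22,int(x0)+22
        x=np.where(m[r,lo:hi])[0]
        if len(x)<8: continue
        x=x[abs(x-np.median(x))<14]; x0=lo+(x.min()+x.max())/2; out.append((x0,r,x.max()-x.min()+1))
    Q=np.array([onz(st_W,(o[0],o[1]),z) for o in out]);return np.array(out),Q
E
python3 -c "
from h import *
np.set_printoptions(suppress=True)
W=wcam([.6086,.0512,.1855],-24.72,.36,-.48)
o,Q=rodline('pics/w17.png',W,range(190,2,-8))
for a,b in zip(o,Q): print(a,b.round(4))
h=np.degrees(np.arctan2(*(Q[-1]-Q[4])[[1,0]]));print(h)
"
```

```text
[270. 190.  23.] [0.6185 0.083  0.165 ]
[269. 182.  23.] [0.6196 0.0864 0.165 ]
[267. 174.  23.] [0.6203 0.0901 0.165 ]
[265.5 166.   24. ] [0.6212 0.0935 0.165 ]
[264. 158.  23.] [0.6221 0.097  0.165 ]
[262. 150.  23.] [0.6228 0.1005 0.165 ]
[260. 142.  23.] [0.6235 0.1039 0.165 ]
[258.5 134.   24. ] [0.6244 0.1073 0.165 ]
[256.5 126.   24. ] [0.6251 0.1107 0.165 ]
[255.5 118.   24. ] [0.6261 0.1138 0.165 ]
[253.5 110.   24. ] [0.6268 0.1171 0.165 ]
[252. 102.  25.] [0.6276 0.1203 0.165 ]
[250.  94.  25.] [0.6283 0.1235 0.165 ]
[248.5  86.   24. ] [0.6291 0.1266 0.165 ]
[247.  78.  25.] [0.6299 0.1297 0.165 ]
[245.  70.  25.] [0.6305 0.1328 0.165 ]
[243.  62.  25.] [0.6311 0.1359 0.165 ]
[242.  54.  25.] [0.6321 0.1388 0.165 ]
[240.  46.  25.] [0.6327 0.1419 0.165 ]
[238.5  38.   26. ] [0.6334 0.1448 0.165 ]
[236.5  30.   26. ] [0.634  0.1477 0.165 ]
[234.5  22.   26. ] [0.6346 0.1507 0.165 ]
[232.5  14.   26. ] [0.6352 0.1536 0.165 ]
[230.5   6.   26. ] [0.6357 0.1564 0.165 ]
77.12195546590063
```

>>> drive_tool --pt "1 2.8 4.3 0 0 -0.3 4" --pt "1 1.5 4.8 0 0.2 -0.2 4.6" --pt "1 1.2 4.8 0 0 0 2.5" --pt "1 0 0 0 0 0 0"

```text
time_s: 15.2
tool_pos: [0.6132, 0.0634, 0.1855]
ee_rot: [-0.556, -0.434, 0.558, -0.437]
contact_force: [-0.3, -0.0, -3.0]
gripper_width: 0.18
```

```bash
python3 -c "
from h import *
track(end=(.6334,.1448))"
```

```text
t 15.2 pos [0.6132 0.0634 0.1855] yaw_y -13.97 tiltfix deg [0.23 0.01] F [-0.26 -0.02 -2.95] T [-0.06  0.04 -0.05] w 0.17953635918970814 q [-0.06  0.2   1.77 -0.    1.17  0.19]
eye [0.6132 0.0634 0.1651] s 167.0 left-off mm 0.78 yaw-err -0.55 yaw 76.0 pitch down 0.22 roll -0.07
F along,left,z -0.08 0.24 -2.95
  +5 [1.9 4.8 0.5]
  +10 [1.2 5.  0. ]
  +15 [1.2 5.  0. ]
  +20 [1.2 5.  0. ]
```

>>> drive_tool --pt "1 1.8 4.8 -0.2 0 0 0.4" --pt "1 1.4 5.8 0 0 0 0" --pt "1 1.4 5.8 0 0 0 0" --pt "1 1.4 5.8 0 0 0 0" --pt "1 0 0 0 0 0 0"

```text
time_s: 15.7
tool_pos: [0.6193, 0.0867, 0.1853]
ee_rot: [-0.556, -0.435, 0.558, -0.437]
contact_force: [0.5, 0.7, -2.0]
gripper_width: 0.181
```

```bash
python3 -c "
from h import *
track(end=(.6334,.1448));wd('18',240,215)"
```

```text
t 15.7 pos [0.6193 0.0867 0.1853] yaw_y -13.93 tiltfix deg [ 0.24 -0.  ] F [ 0.52  0.67 -1.99] T [-0.02 -0.01  0.02] w 0.18099066684260556 q [-0.02  0.22  1.74 -0.    1.18  0.22]
eye [0.6193 0.0866 0.1649] s 190.6 left-off mm 0.18 yaw-err -0.51 yaw 76.1 pitch down 0.24 roll -0.05
F along,left,z 0.77 -0.35 -1.99
  +5 [1.2 4.5 0.5]
  +10 [1.2 5.  0. ]
  +15 [1.2 5.  0. ]
  +20 [1.2 5.  0. ]
t 15.7 pos [0.6193 0.0867 0.1853] yaw_y -13.93 tiltfix deg [ 0.24 -0.  ] F [ 0.52  0.67 -1.99] T [-0.02 -0.01  0.02] w 0.18099066684260556 q [-0.02  0.22  1.74 -0.    1.18  0.22]
```

View pics/t18.png

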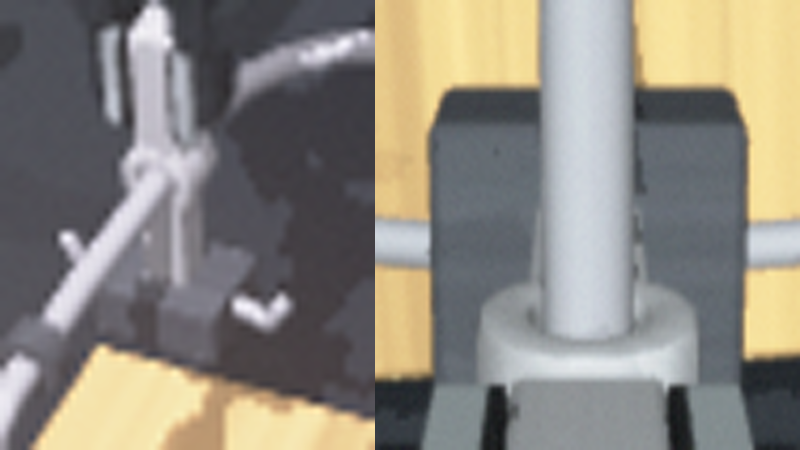

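>>> drive_tool --pt "1 1.4 5.8 0 0 0 0.4" --pt "1 1.4 5.8 0 0 0 0" --pt "1 1.4 5.8 0 0 0 0" --pt "1 1.4 5.8 0 0 0 0" --pt "1 0 0 0 0 0 0"

```text
time_s: 16.3
tool_pos: [0.6253, 0.1111, 0.1852]
ee_rot: [-0.554, -0.436, 0.556, -0.439]
contact_force: [0.3, 0.3, -1.5]
gripper_width: 0.181
```

```bash
python3 -c "
from h import *
track(end=(.6334,.1448));snap('wrist','w19')"
```

```text
t 16.3 pos [0.6253 0.1111 0.1852] yaw_y -13.54 tiltfix deg [ 0.26 -0.01] F [ 0.27  0.26 -1.48] T [-0.   -0.04 -0.02] w 0.1809700222537844 q [ 0.02  0.24  1.72 -0.    1.18  0.26]
eye [0.6253 0.1111 0.1648] s 216.1 left-off mm 0.07 yaw-err -0.12 yaw 76.5 pitch down 0.25 roll -0.05
F along,left,z 0.32 -0.2 -1.48
  +5 [1.2 4.9 0.1]
  +10 [1.2 5.  0. ]
  +15 [1.2 5.  0. ]
  +20 [1.2 5.  0. ]
```

View pics/w19.png

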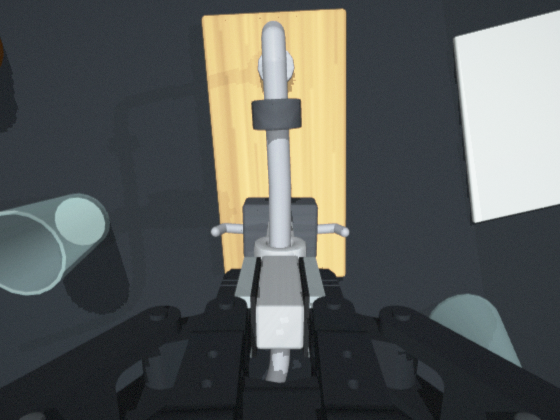

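```bash
python3 -c "
from h import *
np.set_printoptions(suppress=True)
W=wcam([.6253,.1111,.1852],-13.54,.26,-.01)
crop('pics/w19.png','pics/w19c.png',240,80,320,200,5)
print(onz(W,(276,129),.1755),onz(W,(276,129),.165))
o,Q=rodline('pics/w19.png',W,range(194,136,-5))
for a,b in zip(o,Q): print(a,b.round(4))
"
```

```text
[0.63805956 0.16992339 0.1755    ] [0.63786761 0.16951544 0.165     ]
[279.5 194.   22. ] [0.6327 0.1415 0.165 ]
[279.5 189.   22. ] [0.6332 0.1437 0.165 ]
[279.5 184.   22. ] [0.6337 0.1459 0.165 ]
[279. 179.  23.] [0.634  0.1482 0.165 ]
[279. 174.  23.] [0.6346 0.1503 0.165 ]
[278.5 169.   22. ] [0.6349 0.1526 0.165 ]
[278.5 164.   22. ] [0.6354 0.1547 0.165 ]
[278. 159.  23.] [0.6357 0.1569 0.165 ]
[278. 154.  23.] [0.6362 0.159  0.165 ]
[278. 149.  23.] [0.6367 0.1611 0.165 ]
[278. 144.  23.] [0.6372 0.1632 0.165 ]
[277. 139.  23.] [0.6373 0.1653 0.165 ]
```

View pics/w19c.png

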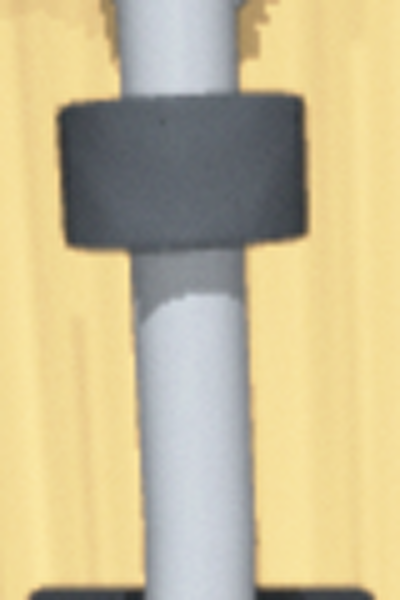

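>>> drive_tool --pt "1 1.4 5.8 0 0 0 0" --pt "1 1.4 5.8 0 0 0 0" --pt "1 1.4 5.8 0 0 0 0" --pt "1 1.4 5.8 0 0 0 0.4" --pt "1 1 4 0 0 0 0.6" --pt "1 0 0 0 0 0 0.3"

```text
time_s: 16.95
tool_pos: [0.6323, 0.1404, 0.1851]
ee_rot: [-0.549, -0.443, 0.551, -0.445]
contact_force: [0.2, -0.1, -2.3]
gripper_width: 0.177
```

```bash
sed -i "s/    P=np.array(P);s=/    for t in np.arange(.001,.03,.001): add(e+t*np.array([.189,.982]),79.1)\n    P=np.array(P);s=/" h.py; python3 -c "
from h import *
track(end=(.6334,.1448))"
```

```text
t 16.95 pos [0.6323 0.1404 0.1851] yaw_y -12.15 tiltfix deg [ 0.27 -0.02] F [ 0.18 -0.11 -2.34] T [-0.02 -0.02  0.  ] w 0.1766725654661204 q [ 0.06  0.27  1.69 -0.01  1.19  0.28]
eye [0.6323 0.1403 0.1647] s 246.8 left-off mm 0.01 yaw-err 1.27 yaw 77.9 pitch down 0.27 roll -0.04
F along,left,z -0.06 -0.2 -2.34
  +5 [1.3 5.4 1.2]
  +10 [0.9 4.9 0. ]
  +15 [0.9 4.9 0. ]
  +20 [0.9 4.9 0. ]
```

>>> drive_tool --pt "1 0.9 3.9 0 0 0 0.6" --pt "1 0.8 3.9 0 0 0 0.5" --pt "1 0.7 3.4 0 0 0 0" --pt "1 0 0 0 0 0 0"

```text
time_s: 17.35
tool_pos: [0.6349, 0.1525, 0.1851]
ee_rot: [-0.544, -0.449, 0.547, -0.451]
contact_force: [-0.8, 0.9, -1.2]
gripper_width: 0.181
```

```bash
python3 -c "
from h import *
track(end=(.6334,.1448));wd('20',232,225,280,200)"
```

```text
t 17.35 pos [0.6349 0.1525 0.1851] yaw_y -10.94 tiltfix deg [ 0.28 -0.02] F [-0.78  0.92 -1.25] T [-0.05  0.01 -0.03] w 0.18082688355329105 q [ 0.08  0.28  1.67 -0.01  1.19  0.28]
eye [0.6349 0.1524 0.1647] s 258.9 left-off mm -0.06 yaw-err -0.04 yaw 79.1 pitch down 0.28 roll -0.03
F along,left,z 0.76 0.94 -1.25
  +5 [0.9 5.2 0. ]
  +10 [0.9 4.9 0. ]
  +15 [0.9 4.9 0. ]
  +20 [0.9 4.9 0. ]
t 17.35 pos [0.6349 0.1525 0.1851] yaw_y -10.94 tiltfix deg [ 0.28 -0.02] F [-0.78  0.92 -1.25] T [-0.05  0.01 -0.03] w 0.18082688355329105 q [ 0.08  0.28  1.67 -0.01  1.19  0.28]
```

View pics/t20.png

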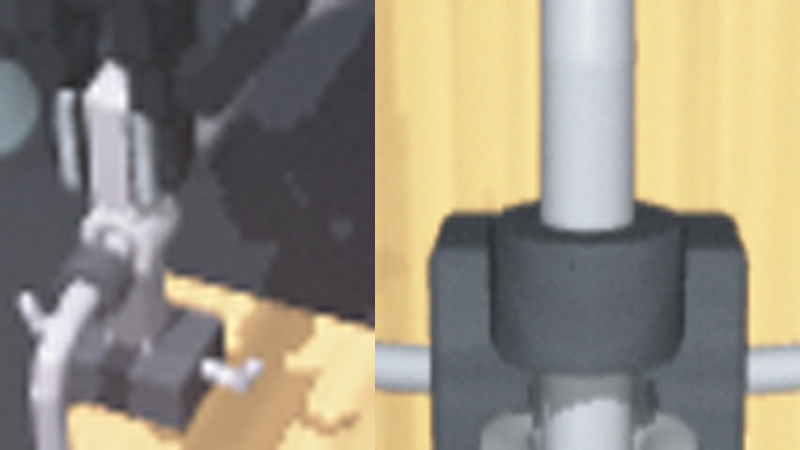

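>>> drive_tool --pt "1 0.4 2 0 0 0 0" --pt "1 0.4 2 0 0 0 0" --pt "1 0.2 1 0 0 0 0" --pt "1 0 0 0 0 0 0"

```text
time_s: 17.85
tool_pos: [0.6359, 0.1571, 0.1851]
ee_rot: [-0.544, -0.449, 0.547, -0.451]
contact_force: [0.1, -0.2, -1.2]
gripper_width: 0.179
```

```bash
python3 -c "
from h import *
track(end=(.6334,.1448),ahead=(0,))"
```

```text
t 17.85 pos [0.6359 0.1571 0.1851] yaw_y -10.99 tiltfix deg [ 0.3  -0.03] F [ 0.13 -0.17 -1.19] T [-0.01  0.02  0.02] w 0.17943823658190558 q [ 0.09  0.28  1.67 -0.01  1.19  0.28]
eye [0.6359 0.157  0.1647] s 262.9 left-off mm -0.17 yaw-err -0.09 yaw 79.0 pitch down 0.3 roll -0.03
F along,left,z -0.15 -0.16 -1.19
```

>>> drive_tool --pt "1 0.2 1.2 0 0 0 0" --pt "1 0.2 1 0 0 0 0" --pt "1 0 0 0 0 0 0"

```text
time_s: 18.15
tool_pos: [0.6364, 0.1594, 0.1851]
ee_rot: [-0.544, -0.448, 0.547, -0.451]
contact_force: [-0.2, 0.2, -1.4]
gripper_width: 0.182
```

```bash
python3 -c "
from h import *
track(end=(.6334,.1448),ahead=(0,))"
```

```text
t 18.15 pos [0.6364 0.1594 0.1851] yaw_y -11.0 tiltfix deg [ 0.3  -0.03] F [-0.17  0.24 -1.35] T [-0.02 -0.02  0.03] w 0.18188449675103424 q [ 0.09  0.28  1.67 -0.01  1.19  0.29]
eye [0.6364 0.1593 0.1647] s 265.9 left-off mm -0.18 yaw-err -0.1 yaw 79.0 pitch down 0.3 roll -0.03
F along,left,z 0.2 0.21 -1.35
```

>>> drive_tool --pt "1 0.1 0.8 0 0 0 0" --pt "1 0 0 0 0 0 0"

```text
time_s: 18.35
tool_pos: [0.6365, 0.1603, 0.1851]
ee_rot: [-0.544, -0.448, 0.547, -0.451]
contact_force: [0.3, 0.3, -2.4]
gripper_width: 0.185
```

>>> drive_tool --pt "1 0.1 0.8 0 0 0 0"

```text
time_s: 18.45
tool_pos: [0.6366, 0.161, 0.185]
ee_rot: [-0.544, -0.448, 0.547, -0.451]
contact_force: [-0.7, -2.2, -1.8]
gripper_width: 0.178
```

>>> drive_tool --pt "1 0.1 0.6 0 0 0 0"

```text
time_s: 18.55
tool_pos: [0.6366, 0.161, 0.185]
ee_rot: [-0.544, -0.448, 0.547, -0.452]
contact_force: [-0.5, -3.0, -2.1]
gripper_width: 0.18
```

>>> drive_tool --pt "1 0.2 1 0 0 0 0" --pt "1 0.2 1 0 0 0 0"

```text
time_s: 18.75
tool_pos: [0.6366, 0.1612, 0.1851]
ee_rot: [-0.542, -0.447, 0.549, -0.452]
contact_force: [-1.0, -4.3, -1.4]
gripper_width: 0.182
```

>>> drive_tool --pt "1 0.3 1.5 0 0 0 0" --pt "1 0.3 1.5 0 0 0 0"

```text
time_s: 18.95
tool_pos: [0.6367, 0.1613, 0.1852]
ee_rot: [-0.54, -0.446, 0.551, -0.454]
contact_force: [-2.4, -6.1, -0.0]
gripper_width: 0.182
```

```bash
python3 -c "
from h import *
track(end=(.6334,.1448),ahead=(0,))"
```

```text
t 18.95 pos [0.6367 0.1613 0.1852] yaw_y -10.95 tiltfix deg [ 1.04 -0.33] F [-2.36 -6.14 -0.01] T [-1.07  0.3   0.01] w 0.18235255652188959 q [ 0.1   0.29  1.66 -0.02  1.2   0.3 ]
eye [0.6366 0.1609 0.1648] s 266.9 left-off mm -0.07 yaw-err -0.05 yaw 79.1 pitch down 1.09 roll 0.13
F along,left,z -6.48 1.15 -0.01
```

>>> drive_tool --pt "1 0.2 1.8 -0.1 0 0 0" --pt "1 0.2 1.9 -0.1 0 0 0" --pt "1 0.2 1.9 -0.1 0 0 0"

```text
time_s: 19.25
tool_pos: [0.6367, 0.1615, 0.1853]
ee_rot: [-0.536, -0.444, 0.555, -0.456]
contact_force: [-1.7, -6.7, -0.4]
gripper_width: 0.179
```

```bash
python3 -c "
from h import *
track(end=(.6334,.1448),ahead=(0,))"
```

```text
t 19.25 pos [0.6367 0.1615 0.1853] yaw_y -10.93 tiltfix deg [ 1.75 -0.56] F [-1.68 -6.71 -0.35] T [-1.17  0.29  0.01] w 0.17939002531542736 q [ 0.11  0.29  1.65 -0.03  1.21  0.31]
eye [0.6365 0.1609 0.1649] s 266.9 left-off mm -0.04 yaw-err -0.03 yaw 79.1 pitch down 1.83 roll 0.21
F along,left,z -6.9 0.38 -0.35
```

>>> drive_tool --pt "1 0.3 2 -0.2 0.5 -0.1 0" --pt "1 0.3 2 -0.2 0.5 -0.1 0"

```text
time_s: 19.45
tool_pos: [0.6368, 0.1614, 0.1852]
ee_rot: [-0.537, -0.446, 0.553, -0.454]
contact_force: [-2.6, -8.2, 0.5]
gripper_width: 0.18
```

```bash
python3 -c "
from h import *
track(end=(.6334,.1448),ahead=(0,))"
```

```text
t 19.45 pos [0.6368 0.1614 0.1852] yaw_y -10.89 tiltfix deg [ 1.29 -0.55] F [-2.63 -8.16  0.52] T [-1.36  0.44  0.02] w 0.18013421553489256 q [ 0.1   0.29  1.65 -0.02  1.21  0.3 ]
eye [0.6366 0.1609 0.1648] s 266.9 left-off mm -0.06 yaw-err 0.01 yaw 79.1 pitch down 1.37 roll 0.3
F along,left,z -8.51 1.04 0.52
```

>>> drive_tool --pt "1 0 0 0 0 0 0" --pt "1 0 -0.2 0 0.6 -0.2 0" --pt "1 0 0 0 0.5 -0.2 0" --pt "1 0 0 0 0 0 0"

```text
time_s: 19.85
tool_pos: [0.6367, 0.1609, 0.185]
ee_rot: [-0.544, -0.45, 0.546, -0.45]
contact_force: [-0.1, -3.0, -1.7]
gripper_width: 0.18
```

```bash
python3 -c "
from h import *
track(end=(.6334,.1448),ahead=(0,))"
```

```text
t 19.85 pos [0.6367 0.1609 0.185 ] yaw_y -10.93 tiltfix deg [ 0.07 -0.15] F [-0.13 -3.01 -1.69] T [-0.5   0.11  0.01] w 0.17973108751233896 q [ 0.09  0.29  1.66 -0.    1.19  0.28]
eye [0.6366 0.1609 0.1646] s 266.9 left-off mm -0.13 yaw-err -0.03 yaw 79.1 pitch down 0.1 roll 0.14
F along,left,z -2.98 -0.44 -1.69
```

>>> drive_tool --pt "1 0 -0.3 -0.6 0 0 0" --pt "1 0 0 -0.4 0 0 0"

```text
time_s: 20.05
tool_pos: [0.6369, 0.1609, 0.1844]
ee_rot: [-0.545, -0.45, 0.546, -0.45]
contact_force: [-0.8, -2.0, 0.1]
gripper_width: 0.181
```

```bash
python3 -c "
from h import *
track(end=(.6334,.1448),ahead=(0,))"
```

```text
t 20.05 pos [0.6369 0.1609 0.1844] yaw_y -10.92 tiltfix deg [ 0.04 -0.09] F [-0.77 -1.96  0.09] T [-0.54  0.19  0.01] w 0.18116785360406631 q [ 0.09  0.29  1.66 -0.    1.19  0.28]
eye [0.6369 0.1609 0.164 ] s 266.9 left-off mm -0.37 yaw-err -0.02 yaw 79.1 pitch down 0.06 roll 0.08
F along,left,z -2.07 0.39 0.09
```

>>> drive_tool --pt "0.4 0 0 0 0 0 0" --pt "0.2 0 0 0 0 0 0" --pt "-0.2 0 0 0 0 0 0" --pt "-0.5 0 0 0 0 0 0" --pt "-0.5 0 0 0 0 0 0"

```text
time_s: 20.55
tool_pos: [0.6386, 0.1637, 0.1867]
ee_rot: [0.548, 0.45, -0.543, 0.45]
contact_force: [0.4, -0.0, -0.8]
gripper_width: 0.753
```

```bash
python3 -c "
from h import *
track(end=(.6334,.1448),ahead=(0,));wd('21',232,225,280,260)"
```

```text
t 20.55 pos [0.6386 0.1637 0.1867] yaw_y -10.92 tiltfix deg [-0.27  0.26] F [ 0.41 -0.01 -0.79] T [-0.    0.01  0.04] w 0.75302553179668 q [0.1  0.29 1.66 0.   1.19 0.28]
eye [0.6387 0.1638 0.1663] s 270.9 left-off mm -1.62 yaw-err -0.02 yaw 79.1 pitch down -0.31 roll -0.2
F along,left,z 0.07 -0.4 -0.79
t 20.55 pos [0.6386 0.1637 0.1867] yaw_y -10.92 tiltfix deg [-0.27  0.26] F [ 0.41 -0.01 -0.79] T [-0.    0.01  0.04] w 0.75302553179668 q [0.1  0.29 1.66 0.   1.19 0.28]
```

View pics/w21.png

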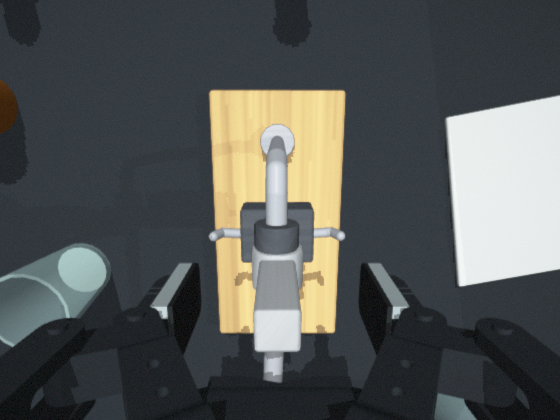

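View pics/t21.png

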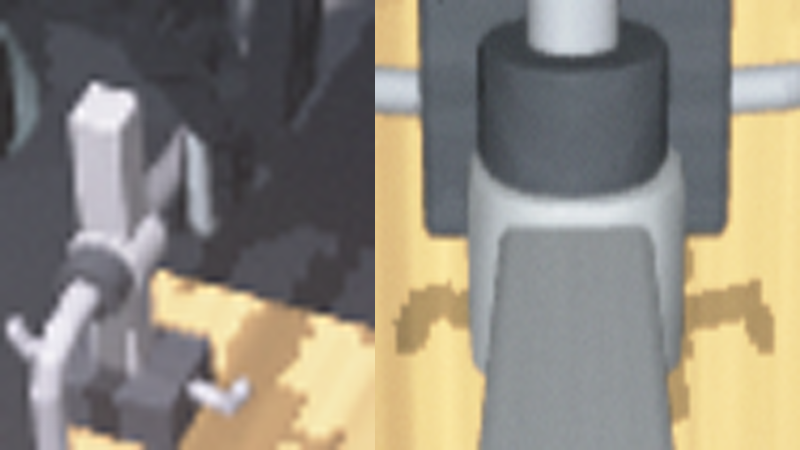

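Released, the hanger hangs against the collar and free of both fingers. I go straight up and check that it stays seated.

>>> drive_tool --pt "-0.7 0 0 5 0 0 0" --pt "-0.7 0 0 12 0 0 0" --pt "-0.7 0 0 25 0 0 0" --pt "-0.7 0 0 30 0 0 0" --pt "-0.7 0 0 25 0 0 0" --pt "-0.7 0 0 10 0 0 0" --pt "-0.7 0 0 0 0 0 0" --pt "-0.7 0 0 0 0 0 0" --pt "-0.7 0 0 0 0 0 0"

```text
time_s: 21.55
tool_pos: [0.6373, 0.1634, 0.3]
ee_rot: [0.548, 0.45, -0.543, 0.45]
contact_force: [0.4, 1.1, -0.8]
gripper_width: 0.849
```

```bash
python3 -c "
from h import *
wd('22',232,225,280,215);snap('scene','s22')
crop('pics/s22.png','pics/s22c.png',200,130,400,280,4)
import time
a=camera('side').astype(int);b=camera('side').astype(int);print('diff',abs(a-b)[190:270,205:265].max(),abs(a-b)[190:270,205:265].mean())
"
```

```text
t 21.55 pos [0.6373 0.1634 0.3   ] yaw_y -10.94 tiltfix deg [-0.28  0.23] F [ 0.36  1.13 -0.77] T [-0.04  0.01 -0.03] w 0.8488072938940509 q [0.1  0.2  1.55 0.   1.38 0.29]
diff 26 0.9122916666666666
```

View pics/t22.png

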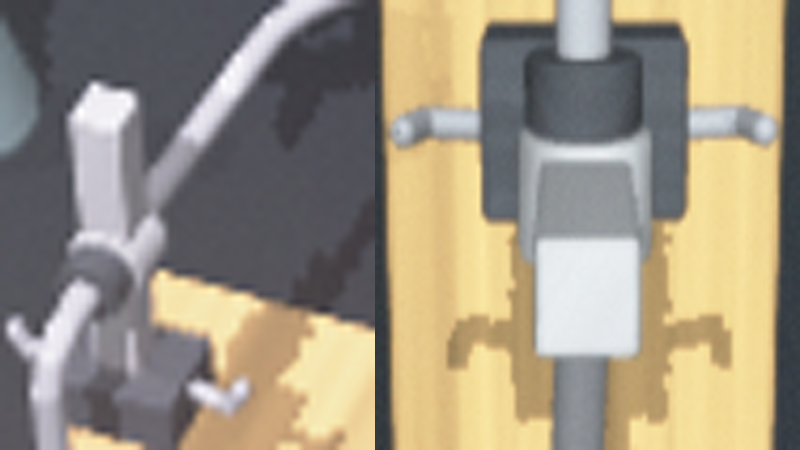

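View pics/s22c.png

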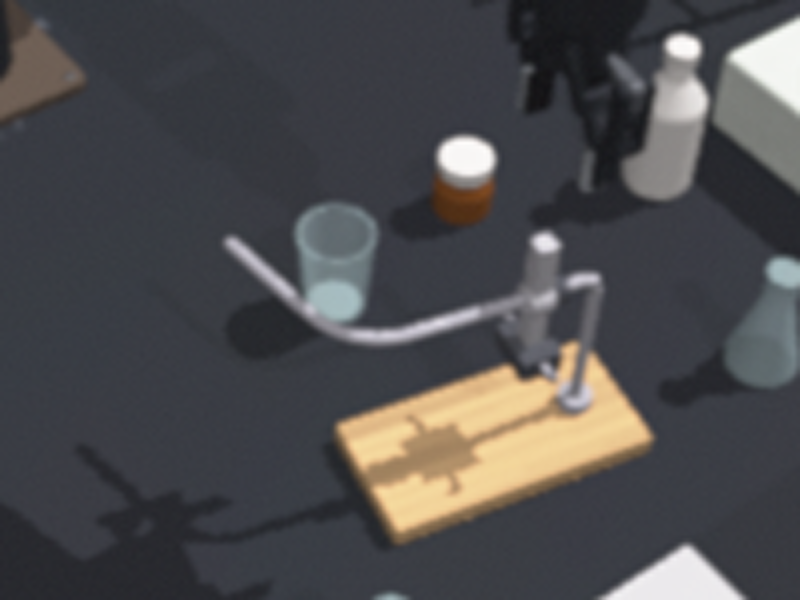

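```bash
python3 -c "
from cell import *
print(job_done())"
```

```text
the job is handed in; nothing more can be done
None
```

The drilled hanger is on the rod, hanging against the stop collar and released. I handed the job in at about 22 s of the 72 s allowed; no verdict is reported.

- **Threading and slide:** The eye went over the free end, round the bend (about 70°) and along the inner arm. The wrist force stayed within about 2 N of the hanger's own weight throughout.
- **Push home:** I pushed it against the collar in steps. The last reading was about 8.5 N along the rod. I then eased off, let the weight down onto the rod, opened the fingers and moved straight up about 115 mm.
- **Last checks:** The close pictures show the eye touching the collar with no visible gap and the hanger upright. Two side pictures 0.05 s apart differed only by image noise, so it was at rest. The last wrist readings showed no contact, and the beaker, jar, wash bottle and smaller flask in the last view stood where they were. I did not look again at the blank, the larger flask or the dropper bottle; the arm never came near them.
- **Disagreements:** Before threading, the fixed cameras put the rod tip about 2 mm off sideways and 2 mm high compared with the wrist camera. I went by the wrist camera, and the eye went on cleanly. During the push the tool tilted by up to 1.8°; I straightened it before letting go.

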